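Fit the handwheels and test the drives

TASK

First zero the tester: twist its orange spring-return switch clockwise to its stop, hold it there for about a second and let it spring back. Then make the blue drives ready: pull every red transport cap off the square shafts and put it in the red bin, and fit every black handwheel on a square shaft of its own, pushed fully home on its collar. When all that is done, run the test by twisting the switch to its stop once more, holding it for about a second and letting it spring back; leave the roll of tape and the meter where they are.

Things in the scene. Friction and masses are not known exactly. Their poses are not given: they have to be found in the camera images.
- drive1: geared drive fixed to the bench: blue housing 85 mm high with a square steel shaft (20 x 20 mm, does not turn, 3 mm chamfer at the top) standing upright on an aluminium collar. Origin on the bench under the shaft's axis, z up; shaft flats square to the drive's x and y. Housing reaches 45 mm to -x, 130 mm to +x, 45 mm to each side of the shaft
- drive1_seat (a point): point on that drive's shaft axis on the top face of the collar, 95 mm above the bench, where a handwheel's hub rests when fully home; same axes as the drive. The shaft stands 28 mm above it; the collar is 54 mm in diameter and the rest of the drive stays below 89 mm
- drive2: geared drive fixed to the bench: blue housing 85 mm high with a square steel shaft (20 x 20 mm, does not turn, 3 mm chamfer at the top) standing upright on an aluminium collar. Origin on the bench under the shaft's axis, z up; shaft flats square to the drive's x and y. Housing reaches 45 mm to -x, 130 mm to +x, 45 mm to each side of the shaft
- drive2_seat (a point): point on that drive's shaft axis on the top face of the collar, 95 mm above the bench, where a handwheel's hub rests when fully home; same axes as the drive. The shaft stands 28 mm above it; the collar is 54 mm in diameter and the rest of the drive stays below 89 mm
- drive3: geared drive fixed to the bench: blue housing 85 mm high with a square steel shaft (20 x 20 mm, does not turn, 3 mm chamfer at the top) standing upright on an aluminium collar. Origin on the bench under the shaft's axis, z up; shaft flats square to the drive's x and y. Housing reaches 45 mm to -x, 130 mm to +x, 45 mm to each side of the shaft
- drive3_seat (a point): point on that drive's shaft axis on the top face of the collar, 95 mm above the bench, where a handwheel's hub rests when fully home; same axes as the drive. The shaft stands 28 mm above it; the collar is 54 mm in diameter and the rest of the drive stays below 89 mm
- wheel1: loose black handwheel, diameter 104 mm, 0.3 kg, upright on the bench, or absent. Origin: centre of the hub's underside, z up. Hub 44 x 44 mm with square bore 22 x 22 mm, 30 mm deep, open below (1.5 mm lead-in), flats square to its x and y; fits a shaft in any of 4 quarter turns. Rim 4 to 18 mm above the underside, with a red spinner knob (16 mm diameter, up to 52 mm) at x = +45 mm
- wheel1_grip (a point): middle of that wheel's grip boss, on its axis 55 mm above the underside; same axes as the wheel. The solid black boss with a bright metal top spans 30 to 70 mm above the underside, 44 mm along x and 30 mm along y: grip it across y from above
- wheel2: loose black handwheel, diameter 104 mm, 0.3 kg, upright on the bench, or absent. Origin: centre of the hub's underside, z up. Hub 44 x 44 mm with square bore 22 x 22 mm, 30 mm deep, open below (1.5 mm lead-in), flats square to its x and y; fits a shaft in any of 4 quarter turns. Rim 4 to 18 mm above the underside, with a red spinner knob (16 mm diameter, up to 52 mm) at x = +45 mm
- wheel2_grip (a point): middle of that wheel's grip boss, on its axis 55 mm above the underside; same axes as the wheel. The solid black boss with a bright metal top spans 30 to 70 mm above the underside, 44 mm along x and 30 mm along y: grip it across y from above
- wheel3: loose black handwheel, diameter 104 mm, 0.3 kg, upright on the bench, or absent. Origin: centre of the hub's underside, z up. Hub 44 x 44 mm with square bore 22 x 22 mm, 30 mm deep, open below (1.5 mm lead-in), flats square to its x and y; fits a shaft in any of 4 quarter turns. Rim 4 to 18 mm above the underside, with a red spinner knob (16 mm diameter, up to 52 mm) at x = +45 mm
- wheel3_grip (a point): middle of that wheel's grip boss, on its axis 55 mm above the underside; same axes as the wheel. The solid black boss with a bright metal top spans 30 to 70 mm above the underside, 44 mm along x and 30 mm along y: grip it across y from above
- cap1: loose red square plastic cap, 34 x 34 mm, 50 mm high, 40 g, slipped loosely (24 mm square bore, 32 mm deep) over a drive's shaft, resting on its collar at the start. Origin: centre of its underside, z up to its closed top, flats square to its x and y. Lifts straight off
- cap2: loose red square plastic cap, 34 x 34 mm, 50 mm high, 40 g, slipped loosely (24 mm square bore, 32 mm deep) over a drive's shaft, resting on its collar at the start. Origin: centre of its underside, z up to its closed top, flats square to its x and y. Lifts straight off
- cap3: loose red square plastic cap, 34 x 34 mm, 50 mm high, 40 g, slipped loosely (24 mm square bore, 32 mm deep) over a drive's shaft, resting on its collar at the start. Origin: centre of its underside, z up to its closed top, flats square to its x and y. Lifts straight off
- bin: red open bin, fixed to the bench, 140 mm along its x, 190 mm along its y, 60 mm high, walls and floor 4 mm. Origin at the centre of its underside, z up
- tester: grey-green test box with a black top panel, fixed to the bench, 130 mm (x) x 160 mm (y), 70 mm high; origin at the centre of its underside, z up. The orange test switch stands on top, its axis at x = -12 mm, y = 0
- test_switch (a joint): angle of the spring-return test switch, rad: 0 at rest, grows as it is turned clockwise seen from above, hard stop at 1.2. The spring (about 0.02 N m at rest, 0.16 N m at the stop) turns it back to 0 in under two seconds when let go
- switch_grip (a point): point on the switch's vertical axis, 100 mm above the bench, inside its orange bar grip; turns with the switch. The bar is 64 mm along this point's x, 16 mm along its y (grip across y), from 81 to 115 mm above the bench, on a grey disc 68 mm in diameter whose top is at 81 mm
- tape: bystander: yellow roll of tape, 90 mm diameter, 24 mm high; origin under its centre
- meter: bystander: yellow hand-held meter lying flat, 150 x 78 x 32 mm; origin under its centre
Not all that is in view belongs to the job. Leave any green or white look-alike of the cap3 alone.

How it is judged (in metres and radians):
On the way, in this order (a step that is already met when the one before it is completed fails the run):
1. the tester is zeroed: the switch is held at its stop (above 1.1 rad for 0.5 s) (value of joint test_switch above 1.1 rad), for 0.5 s.
2. every cap lies in the red bin, every handwheel is fully home on a shaft, and the switch is back at rest (x of cap1 in the frame of bin between -0.068 and 0.068 m and y of cap1 in the frame of bin between -0.093 and 0.093 m and z of each of cap1, cap2, cap3 in the frame of bin below 0.07 m and linear speed of each of cap1, cap2, cap3, wheel1, wheel2, wheel3 below 0.03 m/s and x of cap2 in the frame of bin between -0.068 and 0.068 m and y of cap2 in the frame of bin between -0.093 and 0.093 m and x of cap3 in the frame of bin between -0.068 and 0.068 m and y of cap3 in the frame of bin between -0.093 and 0.093 m and ((horizontal distance between wheel1 and drive1_seat below 0.004 m and z of wheel1 in the frame of drive1_seat between -0.004 and 0.004 m) or (horizontal distance between wheel1 and drive2_seat below 0.004 m and z of wheel1 in the frame of drive2_seat between -0.004 and 0.004 m) or (horizontal distance between wheel1 and drive3_seat below 0.004 m and z of wheel1 in the frame of drive3_seat between -0.004 and 0.004 m)) and angle between each of wheel1, wheel2, wheel3's own z axis and vertical below 0.08 rad and ((horizontal distance between wheel2 and drive1_seat below 0.004 m and z of wheel2 in the frame of drive1_seat between -0.004 and 0.004 m) or (horizontal distance between wheel2 and drive2_seat below 0.004 m and z of wheel2 in the frame of drive2_seat between -0.004 and 0.004 m) or (horizontal distance between wheel2 and drive3_seat below 0.004 m and z of wheel2 in the frame of drive3_seat between -0.004 and 0.004 m)) and ((horizontal distance between wheel3 and drive1_seat below 0.004 m and z of wheel3 in the frame of drive1_seat between -0.004 and 0.004 m) or (horizontal distance between wheel3 and drive2_seat below 0.004 m and z of wheel3 in the frame of drive2_seat between -0.004 and 0.004 m) or (horizontal distance between wheel3 and drive3_seat below 0.004 m and z of wheel3 in the frame of drive3_seat between -0.004 and 0.004 m)) and value of joint test_switch below 0.1 rad), for 0.2 s.
3. the test is run: the switch is again held at its stop (above 1.1 rad for 0.5 s) (value of joint test_switch above 1.1 rad), for 0.5 s.
At the end, for the whole second after the job is handed in: Every red cap rests in the red bin; every handwheel sits at rest on a shaft, its hub within 4 mm of the shaft's axis and 4 mm of the collar and tilted less than 0.08 rad; the test switch is back within 0.1 rad of rest (all of step 2); the robot touches nothing.
It fails at once if the tape or the meter is moved more than 30 mm (distance of any of tape, meter from where it was at the start of the episode above 0.03 m).
Of wheel1, wheel2, wheel3 only 2 to 3 are there at a start; the rules pass over those that are not, and their reading is None.
At some moment in a run one of wheel1, wheel2, wheel3 may be knocked a few centimetres aside while the robot is not near it.
It also fails if it takes over 192 s, if anything falls off the work surface, if the arm or the gripper's body presses on something with over 40 N, if the wrist force passes 120 N, or if a joint passes its speed limit or range.

ROBOT

A 6-joint arm with a two-finger parallel gripper is mounted at the origin on the work surface. World frame = base frame: x ahead of the robot, y to its left, z up, the work surface at z = 0. Lengths are in mm, angles in rad, forces in N, time in s.
With the tool pointing down it reaches from about 300 to 875 mm from the base axis. Payload 6.4 kg.
Tool frame: the origin (TCP) lies at the very end of the fingers, on their centre line; the grasp point (between the pads) lies 19 mm behind it; x points along the fingers, z is the direction in which the jaws open and shut, and the axes are right-handed (so a half turn about x gives the same grasp; the last joint's range is limited). The gripper opens to 88 mm and grips with 3 to 60 N. Pads are 18 mm wide; open, the fingers measure 123 mm over their backs; the gripper's body (75 mm by 187 mm) begins 45 mm behind the grasp point.
Start: joints at [0.929, 0.181, 1.607, -0, 1.354, -0.206], TCP at [242.719, 521.276, 238.714] pointing down, gripper open.
Joint ranges: [-2.99, 2.99], [-0.89, 2.07], [0.3, 2.58], [-1.14, 4.28], [0, 2.63], [-3.12, 3.12]. Speed limits (rad/s): [2.57, 2.57, 3.01, 3.14, 3.14, 3.14].

INTERFACE

Orientations are given as a unit quaternion [x, y, z, w].
In Python, from plant import monitor, get_image, manip gives the robot as it stands. The module is installed in compiled form; this text tells all that it offers.
- The arm moves only by the tool send_rows, never from a script. Its argument "commands" is a list of rows, each a list of 7 numbers: the opening, from -1 (shut) to 1 (fully open), so that 0 is half open, then the shift along the tool's x, y, z in m, then the turn, a rotation vector about the tool's x, y, z in rad. In form: [[jaw, dx, dy, dz, rx, ry, rz], ...]. A call has 1 to 8 rows; each row is the pose to reach, as a shift and turn from the pose measured when the call began, along the tool's axes at that moment; what a row does not reach only later rows make up. A row lasts 1/8 s, in which the tool goes at most 62.5 mm and 10.7 degrees, less where a joint would pass 70% of its speed; a pose out of reach is approached as far as the arm can. A call with a gripper value outside its range is refused whole. The fingers move at their own pace and stop on an object; "newtons" is the grip in N (left out, the last holds). Time passes only in rows, so rows that repeat a pose let the fingers close. It gives the time, the measured TCP pose, the force and the opening at its end, in the units of the state.
- monitor.get_obs(): the state, without advancing time (a new reading comes with each control period).
- get_image(name): name is "side" or "top" or "wrist"; returns a dict with "img" (384x512x3 uint8, blue, green, red), "K" (3x3 intrinsics, pixels), "distortion" ([k1, k2, p1, p2, k3] as OpenCV has them; the pictures are not rectified), "rvec" (rotation vector, rad) and "tvec" (3), from world to camera coordinates, as OpenCV has them. Camera axes: x right, y down, z forward; pixel columns grow to the right and rows downward; lengths in mm; the calibration is good to about 2 mm. A picture is of the moment at which its call begins. There is no depth.
- manip.sign_off(): hands the job in, once; it reports no verdict.
The state is a dict: "t": time; "joint_pos": joint angles; "joint_vel": joint speeds; "tau": joint torques, N m; "position": TCP position; "tcp_rot": TCP orientation; "force": force on the tool from outside, world axes, zero at the start; "ft_torque": the same for the moment, N m; "finger_gap": finger opening in mm.
Only numpy, scipy, OpenCV 4.12 (cv2) and the standard library are available. Lean on these libraries where they do the work, as an engineer would, in place of code of your own. Each camera call takes 0.05 s, during which the arm holds its last target.

## Working session

There is one attempt and no reset: what is moved stays moved. The work goes in short steps, Python scripts to look and compute and a tool call to move; the robot and the scene stay as the last step left them, time stands still between calls to the robot, and variables do not carry over. Pictures are saved under pics/ and viewed, and the job is handed in when it is done.

Besides the shell and the picture viewer there is one more tool, called after "Call:" by a JSON object that holds its "fn" and its "kwargs", one argument or row to a line. send_rows: Moves the arm, as the interface text tells. Its arguments: {"type":"object","properties":{"commands":{"type":"array"},"newtons":{"type":"number"}},"required":["commands"]}

```bash
mkdir -p pics; ls; cat > h.py <<'E'
import numpy as np, cv2
from plant import monitor, get_image, manip
from scipy.spatial.transform import Rotation as R
def cam(n,save=None):
    d=get_image(n)
    if save: cv2.imwrite(f'pics/{save}.png',d['img'])
    return d
def ray(d,uv):
    uv=np.array(uv,float).reshape(-1,1,2)
    p=cv2.undistortPoints(uv,np.array(d['K'],float),np.array(d['distortion'],float)).reshape(-1,2)
    Rm=cv2.Rodrigues(np.array(d['rvec'],float))[0];t=np.array(d['tvec'],float).reshape(3)
    dirs=np.c_[p,np.ones(len(p))]@Rm
    return -Rm.T@t,dirs
def onplane(d,uv,z):
    c,v=ray(d,uv); return c+v*((z-c[2])/v[:,2])[:,None]
def tri(d1,u1,d2,u2):
    c1,v1=ray(d1,u1);c2,v2=ray(d2,u2);v1=v1[0]/np.linalg.norm(v1[0]);v2=v2[0]/np.linalg.norm(v2[0])
    s=np.linalg.lstsq(np.c_[v1,-v2],c2-c1,rcond=None)[0]
    a=c1+v1*s[0];b=c2+v2*s[1]; return (a+b)/2,np.linalg.norm(a-b)
def proj(d,P):
    return cv2.projectPoints(np.array(P,float).reshape(-1,1,3),np.array(d['rvec'],float),np.array(d['tvec'],float),np.array(d['K'],float),np.array(d['distortion'],float))[0].reshape(-1,2)
E
python3 - <<'E'
from h import *
import pickle
o=monitor.get_obs(); print(o)
for n in ['side','top','wrist']:
    d=cam(n,n+'0'); pickle.dump(d,open(n+'0.pkl','wb'))
    c,v=ray(d,[256,192]); print(n,c.round(),v.round(2),d['K'])
E
```

```text
pics
{'t': 0.0, 'joint_pos': array([ 9.28714587e-01,  1.81534153e-01,  1.60795030e+00, -9.76675746e-06,
        1.35382232e+00, -2.06278049e-01]), 'joint_vel': array([ 0.00085019,  0.00071686,  0.00154342,  0.00030019, -0.00106808,
       -0.00023092]), 'tau': array([-2.04929129e-03, -4.33861327e+01, -3.41849864e+01,  7.02880137e-02,
        3.86857067e-02, -1.75328978e-04]), 'position': array([242.38842048, 520.84287062, 237.84190679]), 'tcp_rot': array([-0.38030363,  0.59683248,  0.37986896,  0.59570102]), 'force': array([-0.594336  , -0.39184827,  0.35757781]), 'ft_torque': array([ 0.03393296, -0.03138035, -0.01243224]), 'finger_gap': 88.18282718567158}
side [452. 748. 892.] [[ 0.1  -0.68 -0.72]] [[414.30031072   0.         255.89991441]
 [  0.         414.30031072 189.74690985]
 [  0.           0.           1.        ]]
top [ 417.  -54. 1303.] [[ 0.1   0.01 -1.  ]] [[398.98220217   0.         254.9529563 ]
 [  0.         398.98220217 192.78234143]
 [  0.           0.           1.        ]]
wrist [181. 550. 385.] [[ 0.24 -0.1  -0.97]] [[294.55739707   0.         254.30239259]
 [  0.         294.55739707 196.03724405]
 [  0.           0.           1.        ]]
```

View pics/side0.png

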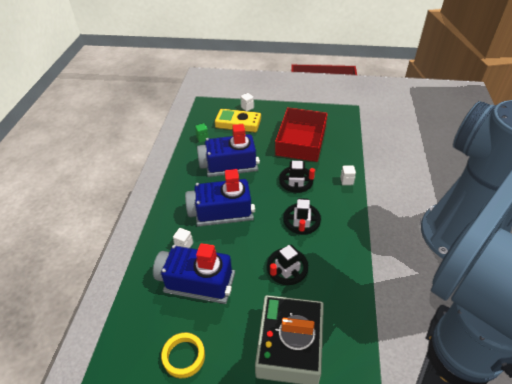

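View pics/top0.png

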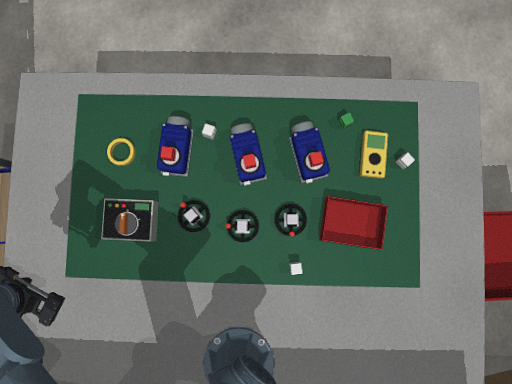

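View pics/wrist0.png

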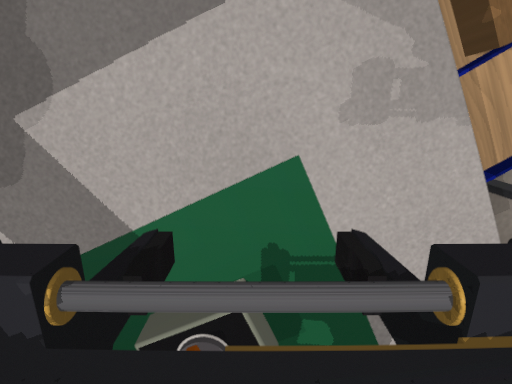

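```bash
python3 - <<'E'
import cv2
t=cv2.imread('pics/top0.png'); s=cv2.imread('pics/side0.png')
cv2.imwrite('pics/topc.png',cv2.resize(t[100:290,90:290],None,fx=4,fy=3.15,interpolation=cv2.INTER_CUBIC) if 0 else cv2.resize(t[105:255,95:295],None,fx=4,fy=4,interpolation=cv2.INTER_CUBIC))
cv2.imwrite('pics/topd.png',cv2.resize(t[105:255,225:425],None,fx=4,fy=4,interpolation=cv2.INTER_CUBIC))
cv2.imwrite('pics/sidec.png',cv2.resize(s[95:245,150:350],None,fx=4,fy=4,interpolation=cv2.INTER_CUBIC))
cv2.imwrite('pics/sided.png',cv2.resize(s[234:384,150:350],None,fx=4,fy=4,interpolation=cv2.INTER_CUBIC))
E
```

```text
(no output)
```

View pics/topc.png

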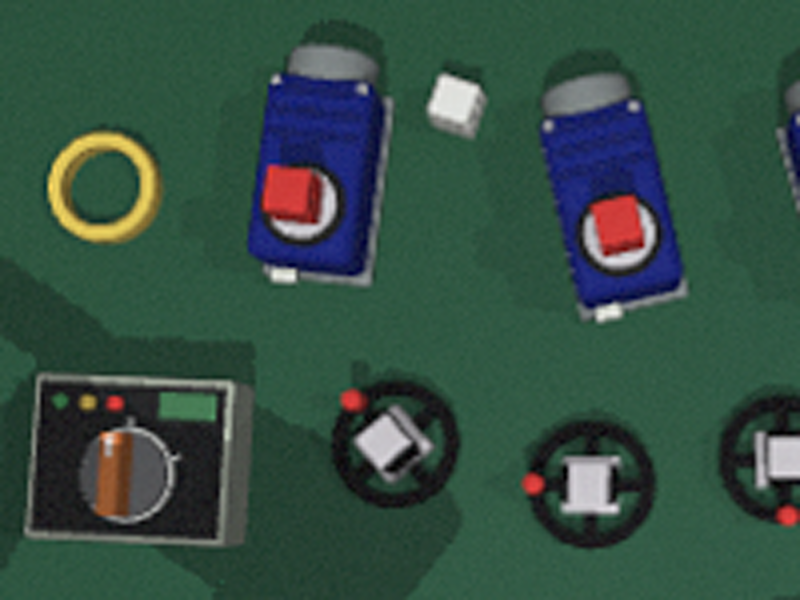

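View pics/topd.png

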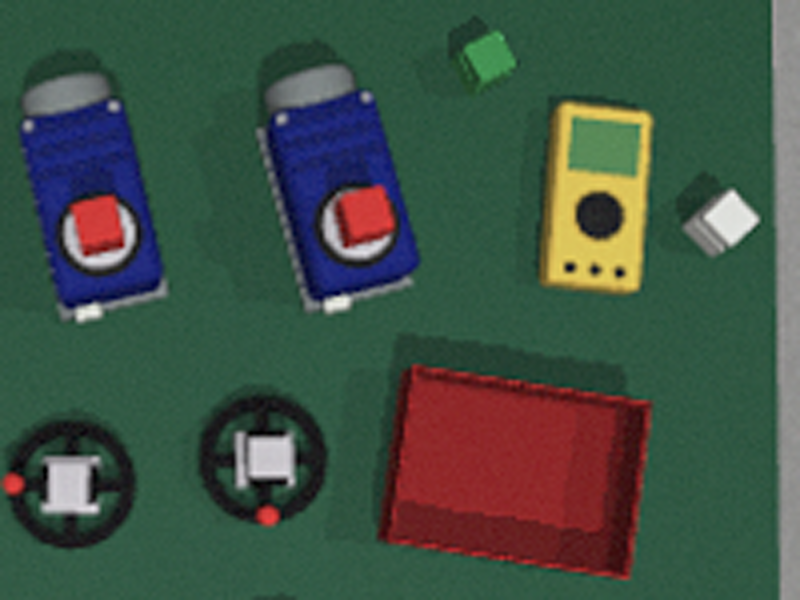

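View pics/sidec.png

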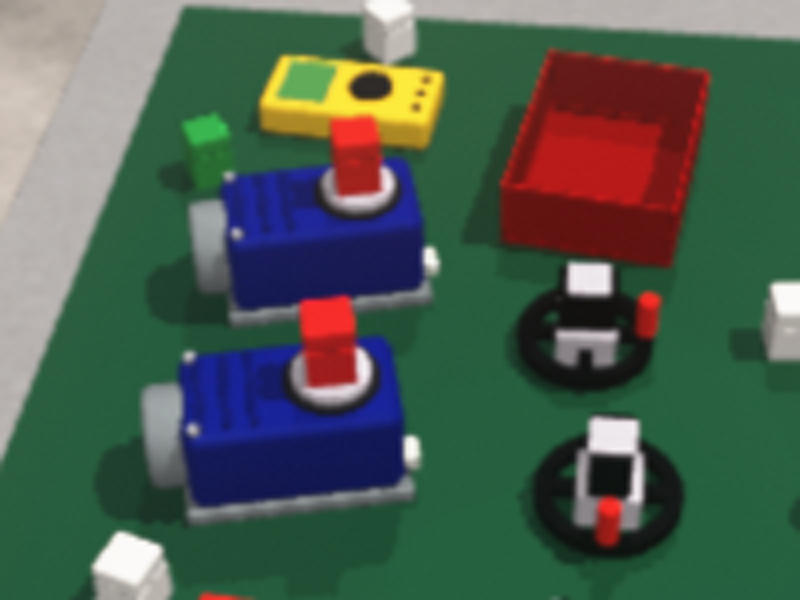

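View pics/sided.png

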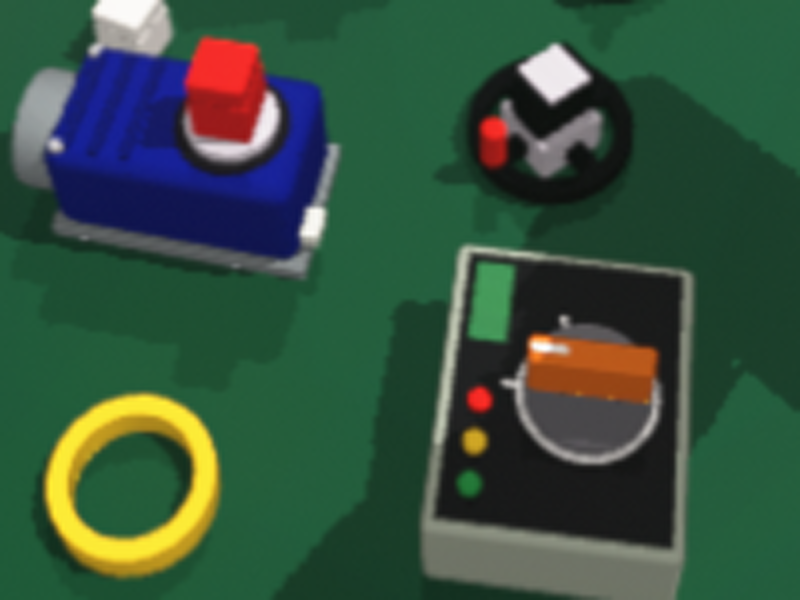

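```bash
cat > seg.py <<'E'
from h import *
import pickle
def blobs(m,amin=15,amax=100000):
    n,l,st,c=cv2.connectedComponentsWithStats(m.astype(np.uint8),connectivity=4)
    out=[]
    for i in range(1,n):
        if amin<=st[i,4]<=amax:
            cnt=cv2.findContours((l==i).astype(np.uint8),cv2.RETR_EXTERNAL,cv2.CHAIN_APPROX_NONE)[0][0]
            out.append((c[i],st[i,4],cv2.minAreaRect(cnt)))
    return out
E
python3 - <<'E'
from seg import *
for n in ['top','side']:
    d=pickle.load(open(n+'0.pkl','rb')); im=d['img'].astype(int); b,g,r=im[...,0],im[...,1],im[...,2]
    M={'redtop':(r>205)&(g<90)&(b<90),'white':(im.min(2)>175)&(im.max(2)-im.min(2)<30),'orange':(r>120)&(g>50)&(g<0.65*r)&(b<0.5*g+20)&(r-b>90),'yellow':(r>150)&(g>130)&(b<110)}
    for k,m in M.items():
        for c,a,rc in blobs(m,8,4000): print(n,k,c.round(1),a,np.round(rc[1],1),round(rc[2],1))
E
```

```text
top redtop [166.  152.4] 76 [9.4 9.3] 7.1
top redtop [316.6 157.7] 87 [9.2 9.5] 76.0
top redtop [249.  160.1] 81 [9.2 8.7] 76.0
top redtop [182.1 204.9] 8 [2. 2.] 90.0
top redtop [227.9 225.9] 8 [2. 2.] 90.0
top redtop [291.9 233.9] 8 [2. 2.] 90.0
top white [207.9 129.5] 100 [10.1  9.8] 18.4
top white [176.8 155.8] 17 [2. 8.] 0.0
top white [407.3 159.1] 93 [9.2 9.2] 45.0
top white [256.6 161.4] 9 [7. 1.] 76.0
top white [307.6 162.4] 14 [8.2 1.7] 76.0
top white [242.4 163.7] 10 [1. 7.] 0.0
top white [169.6 161.8] 20 [ 2. 11.] 90.0
top white [315.5 166.9] 25 [ 2.5 10.2] 77.5
top white [250.6 169.1] 20 [2. 9.] 90.0
top white [165.2 173.3] 14 [2. 5.] 90.0
top white [308.9 180.3] 15 [2.4 5.3] 76.0
top white [246.5 182.5] 15 [2.4 5.3] 76.0
top white [190.1 215. ] 83 [8.5 9.2] 45.0
top white [292.6 219.1] 92 [ 9. 11.] 0.0
top white [241.8 226.7] 107 [11. 12.] 90.0
top white [295.9 268.6] 107 [10.2 10.2] 81.9
top orange [121.5 226.3] 52 [14.  3.] 90.0
top yellow [374.  157.3] 670 [23.2 45.3] 4.4
top yellow [120.2 151.4] 256 [26. 26.] 90.0
side redtop [238.2 127.6] 69 [ 6. 11.] 90.0
side redt
[... 3469 characters left out ...]
] 76.0
side white [417.3 361.9] 16 [5.4 2.7] 26.6
side white [415.4 373. ] 27 [3.5 9.1] 21.8
side white [ 82.6 371.2] 8 [2.1 2.8] 45.0
side white [  1.8 381. ] 20 [5. 4.] 90.0
side white [409.2 381.6] 9 [1.9 4.1] 14.0
side white [ 68.2 381.5] 8 [2.1 3.5] 45.0
side white [401.1 382.1] 9 [1.9 4.1] 71.6
side white [ 48.6 382.7] 9 [1. 5.] 90.0
side orange [238.2 126. ] 47 [ 6. 13.] 90.0
side orange [212.2 245.8] 9 [5.8 2.1] 31.0
side orange [298.  325.9] 392 [31.8 13.5] 6.7
side yellow [435.7  10.6] 14 [1. 8.] 90.0
side yellow [497.7  60.8] 150 [ 5.6 28.1] 85.9
side yellow [239.2 119.6] 562 [44.6 18.8] 6.6
side yellow [182.7 354.3] 872 [41.7 45.3] 45.0
side yellow [268.2 343.8] 19 [4.2 3.5] 45.0
```

```bash
python3 - <<'E'
from seg import *
t=pickle.load(open('top0.pkl','rb'));s=pickle.load(open('side0.pkl','rb'))
f=lambda U,V,ox,oy:[(U+.5)/4-.5+ox,(V+.5)/4-.5+oy]
T=lambda U,V:f(U,V,95,105); T2=lambda U,V:f(U,V,225,105); S=lambda U,V:f(U,V,150,95); S2=lambda U,V:f(U,V,150,234)
P={'capA':([166,152.4],S2(226,62)),'capB':([249,160.1],S(327,318)),'capC':([316.6,157.7],S(354,132)),
'wA':([190.1,215],S2(555,73)),'wB':([241.8,226.0],S(613,435)),'wC':([292.6,219.1],S(590,279)),
'knobA':(T(351,400),S2(493,126)),'knobB':(T(532,483),S(608,508)),'knobC':(T2(267,515),S(649,299)),'disc':(T(127,475),S2(588,392))}
for k,(a,b) in P.items():
    p,e=tri(t,a,s,b); print(k,p.round(1),round(e,1))
z={'capA':145,'wA':70,'knob':52}
for k,(a,b) in P.items():
    h=145 if 'cap' in k else 70 if k[0]=='w' else 52 if k[0]=='k' else 81
    print(k,onplane(t,a,h).round(1)[0,:2],onplane(s,b,h).round(1)[0,:2])
print('switch bar ends', onplane(t,[T(114,432),T(114,518)],115).round(1).tolist())
print('bin corners',onplane(t,[T2(413,367),T2(651,402),T2(628,578),T2(382,543)],60).round(1).tolist())
# tester top corners z=70
print('tester',onplane(t,[T(40,375),T(235,382),T(228,545),T(26,537)],70).round(1).tolist())
# housings bright front edge etc z85
print('A',onplane(t,[T(273,76),T(385,83),T(372,275),T(252,258)],85).round(1).tolist())
print('B',onplane(t,[T(545,125),T(638,103),T(686,288),T(585,308)],85).round(1).tolist())
print('C',onplane(t,[T2(275,117),T2(370,92),T2(418,278),T2(312,300)],85).round(1).tolist())
E
```

```text
capA [642.1 227.5 148. ] 0.1
capB [626.4 -18.5 143.6] 1.7
capC [ 639.4 -217.7  142.3] 2.6
wA [462.4 160.9  73.2] 0.8
wB [ 4.341e+02 -1.000e-01  7.300e+01] 3.2
wC [ 458.7 -156.1   69.2] 1.7
knobA [495.9 190.   54.3] 2.4
knobB [434.5  45.3  51.6] 1.9
knobC [ 414.6 -154.3   55.2] 1.5
disc [430.9 359.2  73.4] 1.1
capA [642.7 228.2] [642.8 225.4]
capB [625.3 -18.6] [627.  -17.2]
capC [ 637.6 -217.3] [ 640.1 -214.4]
wA [462.1 161.5] [462.8 158.6]
wB [4.326e+02 1.000e-01] [435.6  -2.9]
wC [ 457.9 -156. ] [ 459.6 -155.2]
knobA [494.8 190.5] [497.2 188.4]
knobB [433.5  45.3] [435.5  45.6]
knobC [ 413.9 -154.5] [ 415.3 -157.7]
disc [430.3 356.7] [431.7 362.8]
switch bar ends [[461.9, 357.0, 115.0], [397.5, 353.5, 115.0]]
bin corners [[532.0, -266.0, 60.0], [509.2, -453.5, 60.0], [371.9, -435.3, 60.0], [394.5, -243.4, 60.0]]
tester [[506.7, 434.5, 70.0], [505.3, 278.8, 70.0], [378.8, 278.1, 70.0], [379.8, 438.1, 70.0]]
A [[746.1, 257.6, 85.0], [742.2, 168.7, 85.0], [590.0, 172.0, 85.0], [601.1, 266.4, 85.0]]
B [[711.3, 41.9, 85.0], [730.5, -30.1, 85.0], [585.9, -70.9, 85.0], [568.4, 6.3, 85.0]]
C [[722.4, -152.6, 85.0], [744.3, -226.5, 85.0], [598.6, -265.0, 85.0], [579.4, -183.4, 85.0]]
```

```bash
cat > st.py <<'E'
from h import *
import sys
def goal(p,yaw,obs=None):
    """tool-axis shift (m) & rotvec to reach TCP p (mm), jaw axis (tool z) at world yaw (rad, mod pi)"""
    o=obs or monitor.get_obs(); Rm=R.from_quat(o['tcp_rot'])
    best=None
    for y in (yaw,yaw+np.pi):
        x=np.array([0,0,-1.]);z=np.array([np.cos(y),np.sin(y),0]);G=R.from_matrix(np.c_[x,np.cross(z,x),z])
        rv=(Rm.inv()*G).as_rotvec()
        if best is None or np.linalg.norm(rv)<np.linalg.norm(best): best=rv
    sh=Rm.inv().apply((np.array(p)-o['position'])/1000)
    return sh.round(4),best.round(4)
def state():
    o=monitor.get_obs(); Rm=R.from_quat(o['tcp_rot']).as_matrix()
    print('t',round(o['t'],2),'pos',o['position'].round(1),'jawyaw',round(np.degrees(np.arctan2(Rm[1,2],Rm[0,2])),1),'down',Rm[:,0].round(3),'j',o['joint_pos'].round(2),'F',o['force'].round(1),'T',o['ft_torque'].round(2),'gap',round(o['finger_gap'],1))
if __name__=='__main__':
    state()
    if len(sys.argv)>3:
        a=[float(v) for v in sys.argv[1:5]]; s,r=goal(a[:3],np.radians(a[3])); print('shift',s,'rot',r)
E
python3 st.py 430.5 357 160 91
```

```text
t 0.15 pos [242.5 520.9 238. ] jawyaw 65.0 down [-0.001 -0.001 -1.   ] j [ 0.93  0.18  1.61  0.    1.35 -0.21] F [-0.6 -0.4  0.3] T [ 0.02 -0.01  0.02] gap 88.0
shift [ 0.078  -0.2397 -0.0691] rot [-0.4532 -0.0012 -0.0006]
```

Call:
{"fn": "send_rows", "kwargs": {
  "commands": [
    [1,0.02,-0.06,-0.017,-0.11,0,0],
    [1,0.04,-0.12,-0.035,-0.23,0,0],
    [1,0.06,-0.18,-0.052,-0.34,0,0],
    [1,0.078,-0.24,-0.069,-0.453,0,0],
    [1,0.078,-0.24,-0.069,-0.453,0,0],
    [1,0.078,-0.24,-0.069,-0.453,0,0]
  ],
  "newtons": 30
}}

```text
t: 0.9
position: [430.8, 356.6, 159.7]
tcp_rot: [-0.503, 0.497, 0.504, 0.496]
force: [-0.6, 0.2, 0.6]
finger_gap: 88.2
```

```bash
python3 st.py 430.5 357 88 91; python3 -c "
from h import *
cam('wrist','w1')"
```

```text
t 0.9 pos [430.8 356.6 159.7] jawyaw 90.8 down [-0.002 -0.001 -1.   ] j [ 0.48  0.23  1.72 -0.    1.2  -1.11] F [-0.6  0.2  0.6] T [ 0.06 -0.01  0.01] gap 88.2
shift [0.0717 0.0002 0.0005] rot [-0.003  -0.0012 -0.002 ]
```

View pics/w1.png

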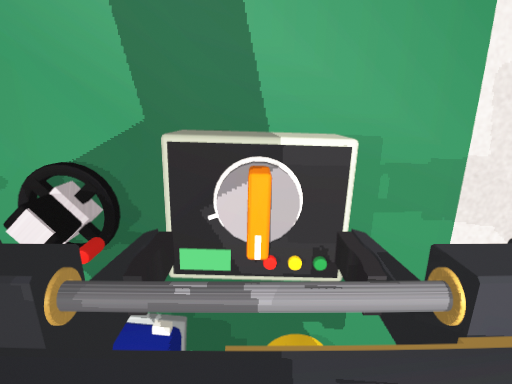

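Call:
{"fn": "send_rows", "kwargs": {
  "commands": [
    [1,0.04,0,0,0,0,0],
    [1,0.072,0,0,0,0,0],
    [1,0.072,0,0,0,0,0],
    [-1,0.072,0,0,0,0,0],
    [-1,0.072,0,0,0,0,0],
    [-1,0.072,0,0,0,0,0],
    [-1,0.072,0,0,0,0,0]
  ],
  "newtons": 30
}}

```text
t: 1.82
position: [430.6, 357.6, 88.8]
tcp_rot: [-0.504, 0.496, 0.504, 0.496]
force: [0.2, -0.0, 0.3]
finger_gap: 50.2
```

```bash
python3 st.py
```

```text
t 1.82 pos [430.6 357.6  88.8] jawyaw 90.9 down [-0. -0. -1.] j [ 0.48  0.33  1.76 -0.    1.06 -1.11] F [ 0.2 -0.   0.3] T [ 0.05 -0.04  0.02] gap 50.2
```

Call:
{"fn": "send_rows", "kwargs": {
  "commands": [
    [-1,0,0,0,0,0,0],
    [-1,0,0,0,0,0,0],
    [-1,0,0,0,0,0,0],
    [-1,0,0,0,0,0,0],
    [-1,0,0,0,0,0,0]
  ],
  "newtons": 30
}}

```text
t: 2.45
position: [430.5, 359.2, 88.8]
tcp_rot: [-0.503, 0.495, 0.505, 0.497]
force: [0.9, 6.9, -2.5]
finger_gap: 15.7
```

```bash
python3 st.py
```

```text
t 2.45 pos [430.5 359.2  88.8] jawyaw 90.9 down [ 0.     0.003 -1.   ] j [ 0.48  0.33  1.76  0.    1.05 -1.11] F [ 0.9  6.9 -2.5] T [ 1.13 -0.03 -0.26] gap 15.7
```

Call:
{"fn": "send_rows", "kwargs": {
  "commands": [
    [-1,0,0,0.001,0.18,0,0],
    [-1,0,0,0.001,0.36,0,0],
    [-1,0,0,0.001,0.54,0,0],
    [-1,0,0,0.001,0.72,0,0],
    [-1,0,0,0.001,0.9,0,0],
    [-1,0,0,0.001,1.08,0,0],
    [-1,0,0,0.001,1.2,0,0],
    [-1,0,0,0.001,1.2,0,0]
  ]
}}

```text
t: 3.45
position: [430.9, 360.0, 88.8]
tcp_rot: [-0.135, 0.693, 0.137, 0.694]
force: [2.7, -1.0, -0.2]
finger_gap: 15.9
```

```bash
python3 st.py; python3 -c "
from h import *
cam('wrist','w2')"
```

```text
t 3.45 pos [430.9 360.   88.8] jawyaw 22.2 down [ 0.001  0.003 -1.   ] j [0.48 0.33 1.75 0.   1.05 0.09] F [ 2.7 -1.  -0.2] T [-0.28 -0.25  0.15] gap 15.9
```

View pics/w2.png

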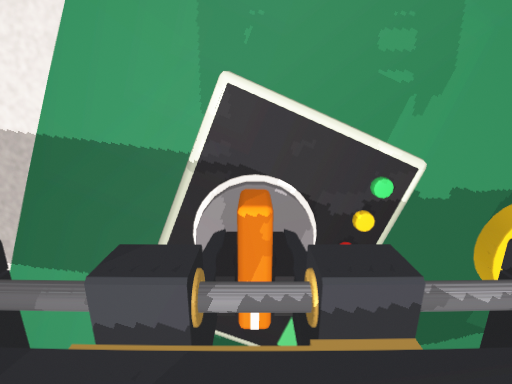

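Call:
{"fn": "send_rows", "kwargs": {
  "commands": [
    [-1,0,0,0,0.06,0,0],
    [-1,0,0,0,0.06,0,0],
    [-1,0,0,0,0.06,0,0],
    [-1,0,0,0,0.06,0,0],
    [-1,0,0,0,0.06,0,0],
    [-1,0,0,0,0.06,0,0],
    [-1,0,0,0,0.06,0,0]
  ]
}}

```text
t: 4.38
position: [431.0, 360.0, 88.8]
tcp_rot: [-0.115, 0.697, 0.117, 0.698]
force: [1.8, -1.9, 0.1]
finger_gap: 15.8
```

```bash
python3 st.py
```

```text
t 4.38 pos [431.  360.   88.8] jawyaw 18.8 down [ 0.001  0.003 -1.   ] j [0.48 0.33 1.75 0.   1.05 0.15] F [ 1.8 -1.9  0.1] T [-0.32 -0.23  0.51] gap 15.8
```

Call:
{"fn": "send_rows", "kwargs": {
  "commands": [
    [1,0,0,0,0,0,0],
    [1,0,0,0,0,0,0],
    [1,0,0,0,0,0,0],
    [1,-0.06,0,0,0,0,0],
    [1,-0.12,0,0,0,0,0],
    [1,-0.14,0,0,0,0,0]
  ]
}}

```text
t: 5.12
position: [432.5, 360.8, 233.6]
tcp_rot: [-0.114, 0.695, 0.118, 0.7]
force: [0.3, -0.7, -0.9]
finger_gap: 73.2
```

```bash
python3 st.py 642 227 220 88
```

```text
t 5.12 pos [432.5 360.8 233.6] jawyaw 18.8 down [ 0.007  0.006 -1.   ] j [0.48 0.15 1.65 0.   1.33 0.15] F [ 0.3 -0.7 -0.9] T [-0.02  0.03 -0.05] gap 73.2
shift [ 0.0142 -0.1943  0.1549] rot [-1.207   0.0098  0.0019]
```

Call:
{"fn": "send_rows", "kwargs": {
  "commands": [
    [1,0.005,-0.05,0.04,-0.18,0,0],
    [1,0.01,-0.1,0.08,-0.36,0,0],
    [1,0.014,-0.15,0.12,-0.54,0,0],
    [1,0.014,-0.194,0.155,-0.72,0,0],
    [1,0.014,-0.194,0.155,-0.9,0,0],
    [1,0.014,-0.194,0.155,-1.08,0,0],
    [1,0.014,-0.194,0.155,-1.207,0.01,0],
    [1,0.014,-0.194,0.155,-1.207,0.01,0]
  ]
}}

```text
t: 6.12
position: [641.9, 227.6, 219.9]
tcp_rot: [-0.491, 0.509, 0.49, 0.509]
force: [0.3, 0.1, -0.2]
finger_gap: 88.3
```

```bash
python3 st.py; python3 -c "
from h import *
import pickle
d=cam('wrist','w3');pickle.dump(d,open('w3.pkl','wb'))
d=cam('top','t3');pickle.dump(d,open('t3.pkl','wb'))"
```

```text
t 6.12 pos [641.9 227.6 219.9] jawyaw 87.9 down [ 0.001 -0.001 -1.   ] j [ 0.17  0.43  1.33 -0.    1.38 -1.37] F [ 0.3  0.1 -0.2] T [ 0.04  0.02 -0.06] gap 88.3
```

View pics/w3.png

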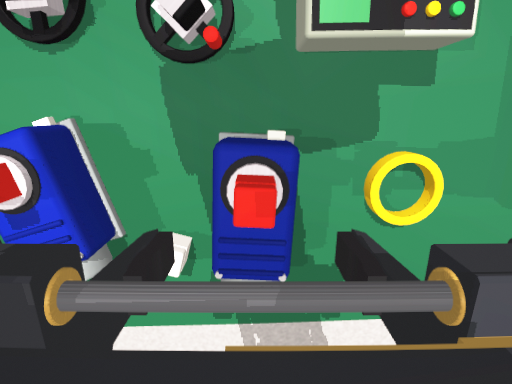

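View pics/t3.png

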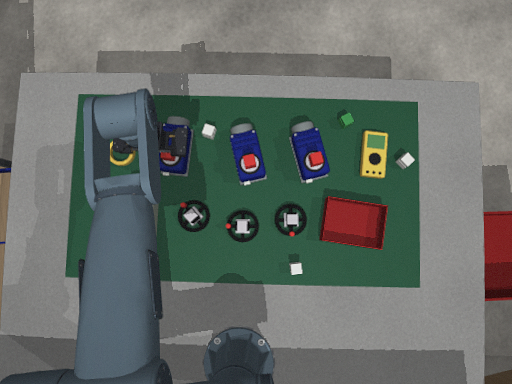

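```bash
cat > capm.py <<'E'
from seg import *
import sys
d=pickle.load(open(sys.argv[1]+'.pkl','rb')); im=d['img'].astype(int); b,g,r=im[...,0],im[...,1],im[...,2]
M={'redface':(r>225)&(g<80)&(b<80),'red':(r>120)&(g<60)&(b<60),'white':(im.min(2)>170)}
for k,m in M.items():
    for c,a,rc in blobs(m,60,8000):
        bx=cv2.boxPoints(rc); z={'redface':145,'red':145,'white':95}[k]
        P=onplane(d,bx,z); cc=onplane(d,rc[0],z)[0]
        e=P[1]-P[0]; e2=P[2]-P[1]
        print(k,c.round(1),a,'rect',np.round(rc[0],1),np.round(rc[1],1),'world@%d'%z,cc.round(1),'sides',np.linalg.norm(e).round(1),np.linalg.norm(e2).round(1),'yaw',round(np.degrees(np.arctan2(e[1],e[0]))%90,1))
E
python3 capm.py w3
python3 - <<'E'
import cv2
i=cv2.imread('pics/w3.png'); cv2.imwrite('pics/w3c.png',cv2.resize(i[120:290,180:340],None,fx=3.5,fy=3.5,interpolation=cv2.INTER_NEAREST))
E
```

```text
redface [409.7   7.6] 131 rect [409.5   7.5] [13. 11.] world@145 [508.3 336.4 145. ] sides 7.5 8.0 yaw 89.1
redface [210.3  33.6] 184 rect [210.5  33.5] [14.1 14.1] world@145 [520.4 201.5 145. ] sides 9.4 9.1 yaw 39.1
redface [254.1 207. ] 1588 rect [254.1 207.1] [41.6 38.9] world@145 [645.7 226.8 145. ] sides 32.3 32.3 yaw 84.5
red [408.2   9.6] 131 rect [408.5   9. ] [13.4 16.3] world@145 [509.2 335.8 145. ] sides 10.0 9.1 yaw 43.3
red [212.2  37.1] 320 rect [212.2  36.9] [24.1 15.7] world@145 [522.6 202.5 145. ] sides 10.6 15.2 yaw 21.8
red [  7.  184.3] 506 rect [  4.1 181.4] [35.5 22.5] world@145 [617.7  30.5 145. ] sides 19.6 27.0 yaw 16.5
red [254.3 201.3] 2081 rect [254.5 201. ] [42.2 51.2] world@145 [640.6 227.3 145. ] sides 42.0 32.4 yaw 84.5
white [25.3  3.8] 326 rect [26.1  3.6] [ 8.4 41.8] world@95 [478.  43.  95.] sides 36.2 6.3 yaw 89.8
white [169.6  13.2] 585 rect [176.3  11.7] [46.7 27.6] world@95 [490.8 168.   95. ] sides 22.1 35.5 yaw 37.4
white [206.3   4.7] 78 rect [206.8   4.8] [13.   8.4] world@95 [486.8 193.6  95. ] sides 6.8 9.6 yaw 15.5
white [388.2  28.5] 1
[... 252 characters left out ...]
ld@95 [626.7  75.   95. ] sides 10.5 119.2 yaw 22.1
white [275.9 134.8] 170 rect [276.  134.5] [ 9. 18.] world@95 [593.5 248.4  95. ] sides 16.3 8.0 yaw 88.0
white [ 14.7 181.9] 664 rect [ 13. 182.] [54. 26.] world@95 [628.6  -5.7  95. ] sides 25.5 54.6 yaw 87.6
white [253.  179.8] 672 rect [254.3 185.2] [42.6 55.2] world@95 [640.1 227.2  95. ] sides 51.3 41.6 yaw 89.3
white [179.4 253.1] 583 rect [177.1 255.4] [18.9 42.4] world@95 [711.  145.9  95. ] sides 48.5 18.7 yaw 70.7
white [ 89.  268.9] 189 rect [ 89.8 269.5] [17.4 13. ] world@95 [724.5  52.2  95. ] sides 14.2 19.9 yaw 9.3
white [252.3 335.2] 6449 rect [253.7 335.8] [ 26.6 282.1] world@95 [812.8 220.4  95. ] sides 312.4 36.7 yaw 0.1
```

View pics/w3c.png

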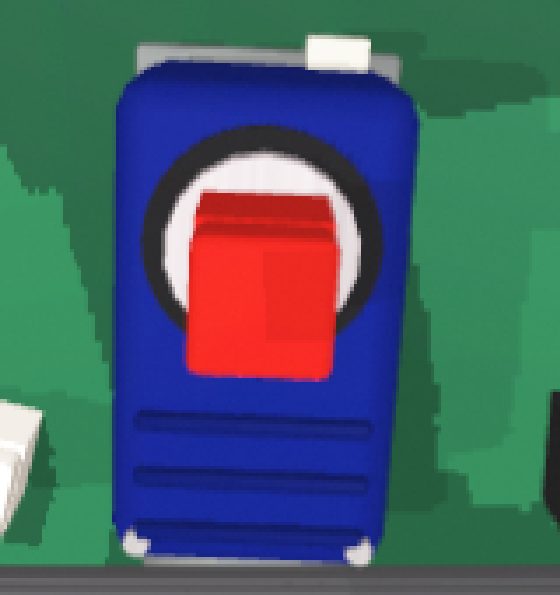

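```bash
python3 st.py 645 227 116 85
```

```text
t 6.22 pos [641.9 227.5 220. ] jawyaw 87.9 down [ 0.001 -0.001 -1.   ] j [ 0.17  0.43  1.33 -0.    1.38 -1.37] F [-0.2  0.4  0.2] T [0.09 0.02 0.  ] gap 88.2
shift [ 0.104  -0.003  -0.0003] rot [ 0.0498 -0.0008  0.0012]
```

Call:
{"fn": "send_rows", "kwargs": {
  "commands": [
    [0.2,0.05,-0.003,0,0.05,0,0],
    [0.2,0.1,-0.003,0,0.05,0,0],
    [0.2,0.104,-0.003,0,0.05,0,0],
    [0.2,0.104,-0.003,0,0.05,0,0],
    [-1,0.104,-0.003,0,0.05,0,0],
    [-1,0.104,-0.003,0,0.05,0,0],
    [-1,0.104,-0.003,0,0.05,0,0],
    [-1,0.104,-0.003,0,0.05,0,0]
  ],
  "newtons": 15
}}

```text
t: 7.22
position: [646.2, 227.6, 118.3]
tcp_rot: [-0.479, 0.52, 0.477, 0.523]
force: [-0.9, 0.2, 6.9]
finger_gap: 33.7
```

```bash
python3 st.py
```

```text
t 7.22 pos [646.2 227.6 118.3] jawyaw 85.0 down [ 0.004 -0.    -1.   ] j [ 0.17  0.53  1.4  -0.    1.21 -1.32] F [-0.9  0.2  6.9] T [ 0.02  0.16 -0.02] gap 33.7
```

```bash
python3 st.py 493 -357 150 83
```

```text
t 7.22 pos [646.2 227.6 118.3] jawyaw 85.0 down [ 0.004 -0.    -1.   ] j [ 0.17  0.53  1.4  -0.    1.21 -1.32] F [-0.9  0.2  6.9] T [ 0.02  0.16 -0.02] gap 33.7
shift [-0.0323  0.1014 -0.5958] rot [0.0346 0.0002 0.0044]
```

Call:
{"fn": "send_rows", "kwargs": {
  "commands": [
    [-1,-0.055,0,0,0,0,0],
    [-1,-0.105,0,0,0,0,0],
    [-1,-0.105,0.01,-0.06,0,0,0],
    [-1,-0.105,0.02,-0.12,0,0,0],
    [-1,-0.105,0.03,-0.18,0,0,0],
    [-1,-0.105,0.04,-0.24,0,0,0],
    [-1,-0.105,0.05,-0.3,0,0,0],
    [-1,-0.105,0.06,-0.36,0.02,0,0]
  ]
}}

```text
t: 8.22
position: [553.8, -127.5, 223.6]
tcp_rot: [-0.474, 0.525, 0.471, 0.528]
force: [0.0, -0.4, -0.6]
finger_gap: 33.9
```

```bash
python3 st.py 493 -357 150 83
```

```text
t 8.22 pos [ 553.8 -127.5  223.6] jawyaw 83.8 down [ 0.005 -0.001 -1.   ] j [-0.44  0.18  1.64  0.    1.32 -1.9 ] F [ 0.  -0.4 -0.6] T [ 0.02 -0.06 -0.02] gap 33.9
shift [ 0.0734  0.0362 -0.2347] rot [ 0.0142 -0.      0.0055]
```

Call:
{"fn": "send_rows", "kwargs": {
  "commands": [
    [-1,0,0.01,-0.06,0.014,0,0],
    [-1,0.02,0.02,-0.12,0.014,0,0],
    [-1,0.05,0.03,-0.18,0.014,0,0],
    [-1,0.08,0.036,-0.235,0.014,0,0],
    [-1,0.13,0.036,-0.235,0.014,0,0],
    [-1,0.17,0.036,-0.235,0.014,0,0],
    [-0.2,0.17,0.036,-0.235,0.014,0,0],
    [0,0.17,0.036,-0.235,0.014,0,0]
  ]
}}

```text
t: 9.22
position: [494.6, -358.1, 55.2]
tcp_rot: [-0.471, 0.528, 0.466, 0.531]
force: [-0.1, -0.4, 0.9]
finger_gap: 42.6
```

```bash
python3 st.py; python3 -c "
from h import *
import pickle
d=cam('wrist','w4');pickle.dump(d,open('w4.pkl','wb'))"
```

```text
t 9.22 pos [ 494.6 -358.1   55.2] jawyaw 83.0 down [ 0.007 -0.002 -1.   ] j [-0.82  0.47  1.64  0.    1.03 -2.27] F [-0.1 -0.4  0.9] T [0.04 0.02 0.01] gap 42.6
```

View pics/w4.png

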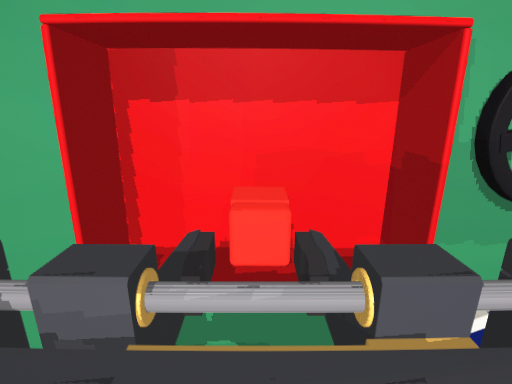

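```bash
python3 st.py 640 -217 220 104
```

```text
t 9.28 pos [ 495.1 -358.4   55.9] jawyaw 83.0 down [ 0.008 -0.004 -1.   ] j [-0.82  0.47  1.64  0.    1.03 -2.27] F [0.8 0.  1. ] T [-0.01  0.09  0.01] gap 44.1
shift [-0.1634 -0.1281  0.1575] rot [-0.3657 -0.004   0.0079]
```

Call:
{"fn": "send_rows", "kwargs": {
  "commands": [
    [0,-0.06,0,0,0,0,0],
    [0.2,-0.12,0,0,0,0,0],
    [0.2,-0.15,-0.032,0.04,-0.1,0,0],
    [0.2,-0.163,-0.065,0.08,-0.2,0,0],
    [0.2,-0.163,-0.1,0.12,-0.3,0,0],
    [0.2,-0.163,-0.128,0.157,-0.366,0,0.008],
    [0.2,-0.163,-0.128,0.157,-0.366,0,0.008],
    [0.2,-0.163,-0.128,0.157,-0.366,0,0.008]
  ]
}}

```text
t: 10.28
position: [640.1, -217.7, 221.5]
tcp_rot: [0.559, -0.436, -0.555, -0.434]
force: [-0.5, -0.7, -0.2]
finger_gap: 52.6
```

```bash
python3 st.py; python3 -c "
from h import *
import pickle
d=cam('wrist','w5');pickle.dump(d,open('w5.pkl','wb'))"; python3 capm.py w5 | grep -v "white.* [0-9][0-9] rect"
```

```text
t 10.28 pos [ 640.1 -217.7  221.5] jawyaw 104.0 down [ 0.002 -0.006 -1.   ] j [-0.5   0.41  1.35 -0.    1.37 -2.32] F [-0.5 -0.7 -0.2] T [ 0.08 -0.03 -0.04] gap 52.6
redface [190.1  21.4] 4725 rect [163.  32.] [ 64. 180.] world@145 [ 537.  -309.8  145. ] sides 122.3 40.1 yaw 13.3
redface [254.5 197.2] 2035 rect [254.3 196.9] [50.7 41.1] world@145 [ 636.1 -220.1  145. ] sides 31.6 41.6 yaw 16.3
redface [489.3 244.3] 981 rect [489.5 244.5] [31. 37.] world@145 [628.1 -18.5 145. ] sides 31.7 29.4 yaw 13.9
red [187.3  22.6] 5820 rect [162.5  32.5] [ 65. 185.] world@145 [ 537.4 -310.1  145. ] sides 125.7 40.8 yaw 13.3
red [254.4 197.1] 2032 rect [254.6 196.7] [50.4 42.1] world@145 [ 635.9 -219.9  145. ] sides 32.4 41.3 yaw 16.3
red [472.3 233.2] 2957 rect [470.9 232.5] [79. 46.] world@145 [622. -39. 145.] sides 37.4 71.7 yaw 0.5
white [339.7  20.6] 372 rect [339.8  20.6] [ 9.4 44.1] world@95 [ 484.5 -185.    95. ] sides 33.1 7.8 yaw 4.3
white [371.6  13.7] 1006 rect [371.4  12. ] [35.2 32.7] world@95 [ 471.7 -161.6   95. ] sides 24.1 29.3 yaw 3.8
white [491.6  47.9] 428 rect [499.1  38.7] 
[... 237 characters left out ...]
[ 590.3 -232.4   95. ] sides 67.0 10.6 yaw 16.4
white [441.1 162.5] 172 rect [440.  162.5] [ 9. 20.] world@95 [574.6 -55.6  95. ] sides 19.1 8.7 yaw 14.4
white [255.8 176.1] 734 rect [254.5 181.5] [43. 55.] world@95 [ 635.3 -220.4   95. ] sides 51.3 41.9 yaw 14.1
white [396.2 165.1] 249 rect [399.6 164. ] [14.2 48.1] world@95 [585.5 -92.3  95. ] sides 43.9 14.0 yaw 30.0
white [442.5 213.9] 508 rect [444.4 216. ] [26.2 55.2] world@95 [623.  -29.3  95. ] sides 51.5 29.2 yaw 63.6
white [186.4 329.9] 1086 rect [188. 330.] [28. 52.] world@95 [ 818.6 -251.    95. ] sides 57.5 37.9 yaw 14.7
white [275.8 338.3] 405 rect [277.  337.5] [15. 36.] world@95 [ 803.4 -152.1   95. ] sides 40.1 20.6 yaw 14.2
```

View pics/w5.png

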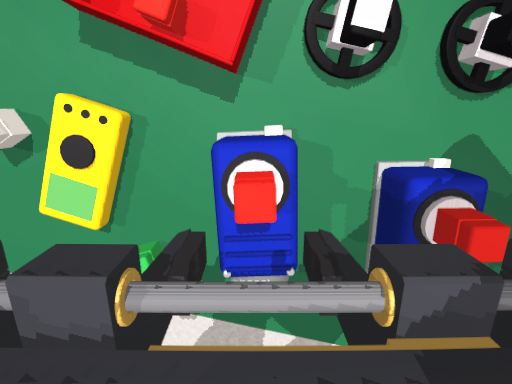

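Call:
{"fn": "send_rows", "kwargs": {
  "commands": [
    [0.2,0.055,0,0,-0.02,0,0],
    [0.2,0.104,0,0,-0.02,0,0],
    [0.2,0.104,0,0,-0.02,0,0],
    [-1,0.104,0,0,-0.02,0,0],
    [-1,0.104,0,0,-0.02,0,0],
    [-1,0.104,0,0,-0.02,0,0],
    [-1,0.104,0,0,-0.02,0,0]
  ]
}}

```text
t: 11.2
position: [641.3, -219.5, 120.5]
tcp_rot: [0.565, -0.431, -0.558, -0.429]
force: [-1.3, 1.2, 6.2]
finger_gap: 33.9
```

```bash
python3 st.py 452 -350 60 83
```

```text
t 11.2 pos [ 641.3 -219.5  120.5] jawyaw 105.1 down [ 0.006 -0.008 -1.   ] j [-0.5   0.51  1.42 -0.    1.2  -2.34] F [-1.3  1.2  6.2] T [ 0.32  0.28 -0.08] gap 33.9
shift [ 0.0604  0.217  -0.0761] rot [ 0.3861 -0.0079  0.005 ]
```

Call:
{"fn": "send_rows", "kwargs": {
  "commands": [
    [-1,-0.055,0,0,0,0,0],
    [-1,-0.09,0,0,0,0,0],
    [-1,-0.09,0.055,-0.02,0.1,0,0],
    [-1,-0.07,0.11,-0.04,0.2,0,0],
    [-1,-0.05,0.165,-0.06,0.3,0,0],
    [-1,-0.02,0.217,-0.076,0.386,0,0],
    [-1,0.03,0.217,-0.076,0.386,0,0],
    [-1,0.065,0.217,-0.076,0.386,0,0]
  ]
}}

```text
t: 12.2
position: [451.4, -350.9, 55.1]
tcp_rot: [-0.472, 0.53, 0.464, 0.53]
force: [0.8, -0.2, 0.4]
finger_gap: 34.0
```

Call:
{"fn": "send_rows", "kwargs": {
  "commands": [
    [0,0,0,0,0,0,0],
    [0,0,0,0,0,0,0],
    [0.1,-0.05,0,0,0,0,0],
    [0.2,-0.11,0,0,0,0,0],
    [0.2,-0.16,0,0,0,0,0]
  ]
}}

```text
t: 12.82
position: [451.5, -350.3, 220.6]
tcp_rot: [-0.474, 0.53, 0.462, 0.529]
force: [0.8, -0.7, 0.1]
finger_gap: 52.9
```

```bash
python3 st.py 626 -18 220 104;  python3 -c "
from h import *
cam('wrist','w6')"
```

```text
t 12.82 pos [ 451.5 -350.3  220.6] jawyaw 82.9 down [ 0.01  -0.013 -1.   ] j [-0.87  0.18  1.65 -0.    1.3  -2.31] F [ 0.8 -0.7  0.1] T [ 0.05 -0.04  0.01] gap 52.9
shift [-0.002  -0.1323  0.3512] rot [-0.3676 -0.014   0.0095]
```

View pics/w6.png

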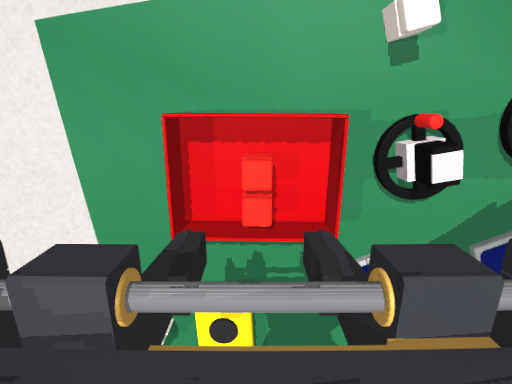

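Call:
{"fn": "send_rows", "kwargs": {
  "commands": [
    [0.2,0,-0.02,0.055,-0.05,0,0],
    [0.2,0,-0.04,0.11,-0.1,0,0],
    [0.2,0,-0.06,0.165,-0.15,0,0],
    [0.2,0,-0.08,0.22,-0.22,0,0],
    [0.2,0,-0.1,0.275,-0.3,-0.007,0.005],
    [0.2,-0.002,-0.12,0.33,-0.367,-0.014,0.009],
    [0.2,-0.002,-0.132,0.351,-0.367,-0.014,0.009],
    [0.2,-0.002,-0.132,0.351,-0.367,-0.014,0.009]
  ]
}}

```text
t: 13.88
position: [628.9, -19.5, 227.4]
tcp_rot: [0.562, -0.435, -0.553, -0.434]
force: [0.4, -0.2, -0.6]
finger_gap: 52.6
```

```bash
python3 st.py; python3 -c "
from h import *
import pickle
d=cam('wrist','w7');pickle.dump(d,open('w7.pkl','wb'))"; python3 capm.py w7 | grep red
```

```text
t 13.88 pos [628.9 -19.5 227.4] jawyaw 104.1 down [ 0.01  -0.009 -1.   ] j [-0.22  0.3   1.48 -0.01  1.35 -2.03] F [ 0.4 -0.2 -0.6] T [ 0.07 -0.02 -0.02] gap 52.6
redface [24.2 10.9] 555 rect [18.4  9.6] [36.1 25.8] world@145 [ 534.6 -217.4  145. ] sides 17.4 25.8 yaw 81.2
redface [369.1   4.3] 114 rect [369.    4.5] [ 9. 14.] world@145 [474.   20.9 145. ] sides 9.6 5.6 yaw 14.8
redface [478.7 105.4] 149 rect [478.5 105.5] [13. 13.] world@145 [516.2 123.7 145. ] sides 10.0 9.6 yaw 15.0
redface [256.2 193.2] 1937 rect [256. 193.] [48. 40.] world@145 [623.7 -21.3 145. ] sides 31.5 40.2 yaw 14.3
red [42.9 14. ] 2087 rect [39.  19.5] [39. 78.] world@145 [ 537.8 -202.2  145. ] sides 56.8 25.2 yaw 12.4
red [360.1  10.5] 224 rect [360.3  10.2] [14.8 18.4] world@145 [478.9  16.2 145. ] sides 11.6 10.1 yaw 58.4
red [469.3 105.7] 422 rect [469.5 105.5] [15. 31.] world@145 [518. 117. 145.] sides 23.6 11.0 yaw 15.0
red [255.7 174.4] 425 rect [256.  174.5] [11. 38.] world@145 [609. -25. 145.] sides 29.9 8.9 yaw 14.3
red [244.3 205.9] 90 rect [246.2 208.2] [50.9 24.1] world@145 [638.3 -25.9 145. ] sides 20.0 42.2 yaw 61.0
```

View pics/w7.png

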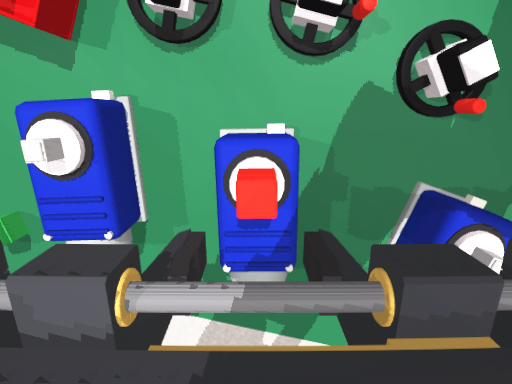

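Call:
{"fn": "send_rows", "kwargs": {
  "commands": [
    [0.2,0.055,0,0,0,0.01,-0.009],
    [0.2,0.108,0,0,0,0.01,-0.009],
    [0.2,0.108,0,0,0,0.01,-0.009],
    [-1,0.108,0,0,0,0.01,-0.009],
    [-1,0.108,0,0,0,0.01,-0.009],
    [-1,0.108,0,0,0,0.01,-0.009],
    [-1,0.108,0,0,0,0.01,-0.009]
  ]
}}

```text
t: 14.8
position: [630.4, -20.8, 122.1]
tcp_rot: [0.567, -0.434, -0.547, -0.436]
force: [-1.5, 5.0, 2.9]
finger_gap: 34.2
```

```bash
python3 st.py 409 -343 55 83
```

```text
t 14.8 pos [630.4 -20.8 122.1] jawyaw 104.0 down [ 0.023 -0.016 -1.   ] j [-0.22  0.41  1.57 -0.01  1.14 -2.03] F [-1.5  5.   2.9] T [0.86 0.22 0.04] gap 34.2
shift [ 0.0669  0.2943 -0.2574] rot [ 0.3672 -0.0171  0.0226]
```

Call:
{"fn": "send_rows", "kwargs": {
  "commands": [
    [-1,-0.055,0,0,0,0,0],
    [-1,-0.1,0,0,0,0,0],
    [-1,-0.1,0.045,-0.04,0.06,0,0],
    [-1,-0.1,0.09,-0.08,0.12,0,0],
    [-1,-0.1,0.135,-0.12,0.18,-0.017,0.023],
    [-1,-0.09,0.18,-0.16,0.24,-0.017,0.023],
    [-1,-0.08,0.225,-0.2,0.3,-0.017,0.023],
    [-1,-0.06,0.26,-0.23,0.367,-0.017,0.023]
  ]
}}

```text
t: 15.8
position: [432.4, -309.5, 185.2]
tcp_rot: [-0.47, 0.531, 0.465, 0.53]
force: [1.3, -0.4, -0.7]
finger_gap: 33.9
```

```bash
python3 st.py 409 -343 55 83
```

```text
t 15.8 pos [ 432.4 -309.5  185.2] jawyaw 82.8 down [ 0.004 -0.006 -1.   ] j [-0.84  0.14  1.77 -0.    1.23 -2.29] F [ 1.3 -0.4 -0.7] T [ 0.08 -0.05 -0.  ] gap 33.9
shift [ 0.1303  0.0197 -0.0355] rot [-0.0031 -0.005   0.0047]
```

Call:
{"fn": "send_rows", "kwargs": {
  "commands": [
    [-1,0.03,0.02,-0.035,0,-0.005,0.005],
    [-1,0.085,0.02,-0.035,0,-0.005,0.005],
    [-1,0.13,0.02,-0.035,0,-0.005,0.005],
    [-1,0.13,0.02,-0.035,0,-0.005,0.005],
    [0,0.13,0.02,-0.035,0,-0.005,0.005],
    [0,0.13,0.02,-0.035,0,-0.005,0.005],
    [0.1,0.07,0.02,-0.035,0,-0.005,0.005],
    [0.2,0.01,0.02,-0.035,0,-0.005,0.005]
  ]
}}

```text
t: 16.8
position: [408.3, -341.7, 178.0]
tcp_rot: [-0.468, 0.53, 0.468, 0.53]
force: [0.1, -1.2, 1.1]
finger_gap: 52.9
```

```bash
python3 st.py ;  python3 -c "
from h import *
import pickle
cam('wrist','w8')
for n in ['top','side']:
  d=cam(n,n+'8');pickle.dump(d,open(n+'8.pkl','wb'))"
```

```text
t 16.8 pos [ 408.3 -341.7  178. ] jawyaw 82.8 down [ 0.    -0.001 -1.   ] j [-0.92  0.15  1.77 -0.    1.22 -2.37] F [ 0.1 -1.2  1.1] T [-0.   -0.05 -0.03] gap 52.9
```

View pics/w8.png

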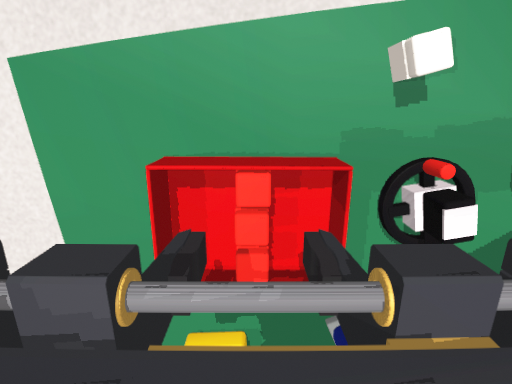

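View pics/top8.png

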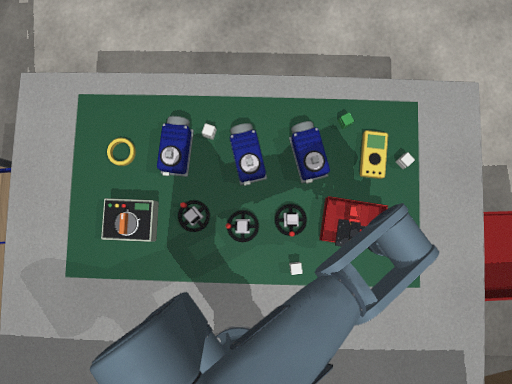

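View pics/side8.png

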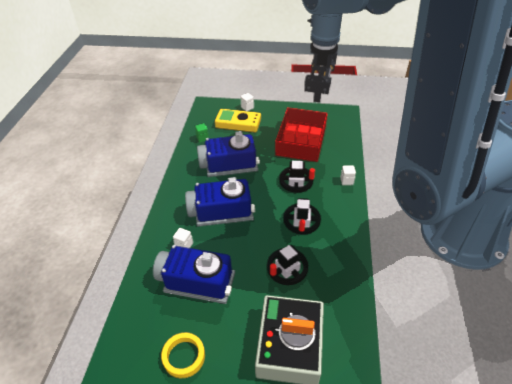

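```bash
python3 st.py 458 -155 190 90
```

```text
t 16.95 pos [ 410.5 -344.3  181.2] jawyaw 82.9 down [ 0.006 -0.009 -1.   ] j [-0.92  0.15  1.77 -0.    1.22 -2.37] F [-0.1  0.2 -0.2] T [0.03 0.07 0.01] gap 52.9
shift [-0.0102 -0.0237  0.1936] rot [-0.1246 -0.0084  0.0069]
```

Call:
{"fn": "send_rows", "kwargs": {
  "commands": [
    [0.2,-0.01,-0.007,0.055,-0.03,0,0],
    [0.2,-0.01,-0.013,0.11,-0.06,0,0],
    [0.2,-0.01,-0.02,0.165,-0.1,-0.008,0.007],
    [0.2,-0.01,-0.024,0.194,-0.125,-0.008,0.007],
    [0.2,-0.01,-0.024,0.194,-0.125,-0.008,0.007],
    [0.2,-0.01,-0.024,0.194,-0.125,-0.008,0.007]
  ]
}}

```text
t: 17.7
position: [458.1, -155.2, 189.7]
tcp_rot: [-0.5, 0.5, 0.5, 0.5]
force: [0.1, -0.4, 0.7]
finger_gap: 53.2
```

```bash
python3 st.py;  python3 -c "
from h import *
import pickle
d=cam('wrist','w9');pickle.dump(d,open('w9.pkl','wb'))"
python3 - <<'E'
import cv2
i=cv2.imread('pics/w9.png'); cv2.imwrite('pics/w9c.png',cv2.resize(i[120:290,150:360],None,fx=3.5,fy=3.5,interpolation=cv2.INTER_CUBIC))
E
```

```text
t 17.7 pos [ 458.1 -155.2  189.7] jawyaw 90.0 down [-0.    -0.001 -1.   ] j [-0.57  0.03  1.88 -0.    1.23 -2.14] F [ 0.1 -0.4  0.7] T [ 0.07 -0.03 -0.01] gap 53.2
```

View pics/w9.png

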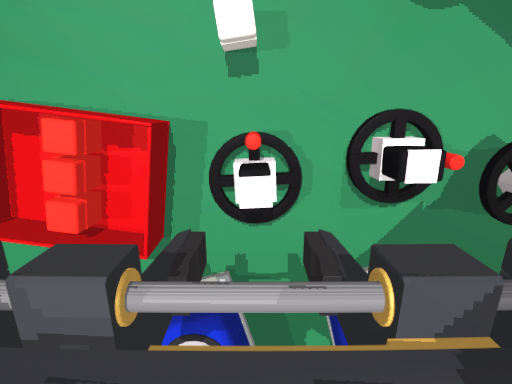

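View pics/w9c.png

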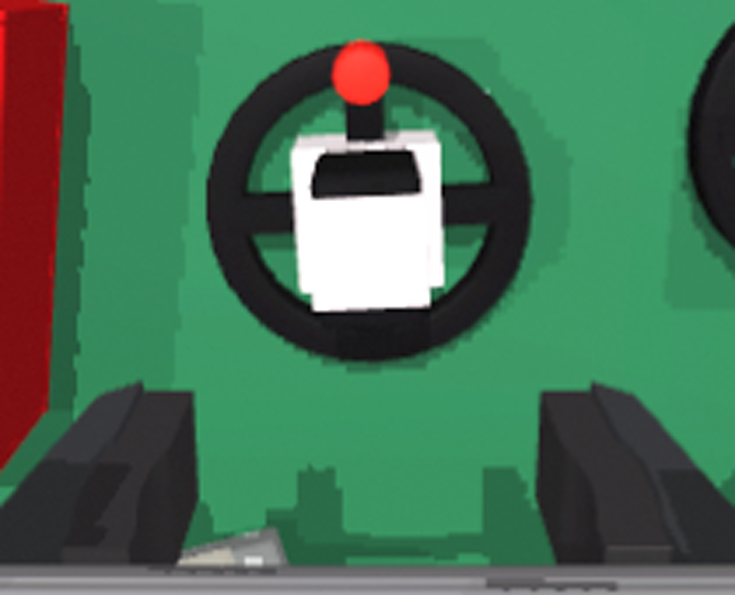

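```bash
python3 - <<'E'
from seg import *
d=pickle.load(open('w9.pkl','rb'))
f=lambda U,V:[(U+.5)/3.5-.5+150,(V+.5)/3.5-.5+120]
q=onplane(d,[f(311,198),f(422,195),f(431,306),f(313,311)],70);print(q.round(1).tolist(),q.mean(0).round(1))
# rim outer ellipse: extreme points at z~18/11
for a in [(207,195),(531,205),(362,40),(375,362)]: print(onplane(d,[f(*a)],11).round(1))
k=onplane(d,[f(362,68)],52);print('knob',k.round(1))
# hub corners z=30
print(onplane(d,[f(292,145),f(440,135),f(443,288),f(300,292)],30).round(1).tolist())
E
```

```text
[[446.3, -170.3, 70.0], [445.5, -141.1, 70.0], [476.2, -138.1, 70.0], [477.7, -170.2, 70.0]] [ 461.4 -154.9   70. ]
[[ 457.9 -207.1   11. ]]
[[ 461.  -102.6   11. ]]
[[ 408.9 -157.2   11. ]]
[[ 515.1 -152.8   11. ]]
knob [[ 414. -157.   52.]]
[[438.6, -178.0, 30.0], [435.6, -133.8, 30.0], [483.2, -131.9, 30.0], [484.6, -176.4, 30.0]]
```

```bash
python3 st.py 640 -218 240 105
```

```text
t 17.75 pos [ 458.1 -155.6  189.7] jawyaw 90.0 down [-0.    -0.001 -1.   ] j [-0.57  0.03  1.88 -0.    1.23 -2.14] F [-0.4 -0.2  0.7] T [ 0.02 -0.01  0.  ] gap 52.8
shift [-0.0503 -0.1819 -0.0624] rot [-0.2624 -0.0007 -0.0005]
```

Call:
{"fn": "send_rows", "kwargs": {
  "commands": [
    [0.2,-0.025,-0.05,-0.02,-0.08,0,0],
    [0.2,-0.05,-0.1,-0.04,-0.16,0,0],
    [0.2,-0.05,-0.15,-0.055,-0.24,0,0],
    [0.2,-0.05,-0.182,-0.062,-0.262,0,0],
    [0.2,-0.05,-0.182,-0.062,-0.262,0,0],
    [0.2,-0.05,-0.182,-0.062,-0.262,0,0]
  ]
}}

```text
t: 18.5
position: [639.0, -218.5, 239.0]
tcp_rot: [-0.56, 0.431, 0.561, 0.431]
force: [-0.2, -1.0, 0.2]
finger_gap: 52.5
```

```bash
python3 st.py 627 -19 240 105;  python3 -c "
from h import *
import pickle
d=cam('wrist','w10');pickle.dump(d,open('w10.pkl','wb'))"
cat > crop.py <<'E'
import cv2,sys
n,y0,x0=sys.argv[1],int(sys.argv[2]),int(sys.argv[3])
i=cv2.imread(f'pics/{n}.png'); cv2.imwrite(f'pics/{n}c.png',cv2.resize(i[y0:y0+100,x0:x0+130],None,fx=6,fy=6,interpolation=cv2.INTER_CUBIC))
E
python3 crop.py w10 130 190
```

```text
t 18.5 pos [ 639.  -218.5  239. ] jawyaw 104.9 down [-0.002 -0.    -1.   ] j [-0.5   0.4   1.33 -0.    1.41 -2.33] F [-0.2 -1.   0.2] T [ 0.04 -0.02  0.06] gap 52.5
shift [-0.001  -0.0396  0.1959] rot [-0.0021  0.0004 -0.0019]
```

View pics/w10c.png

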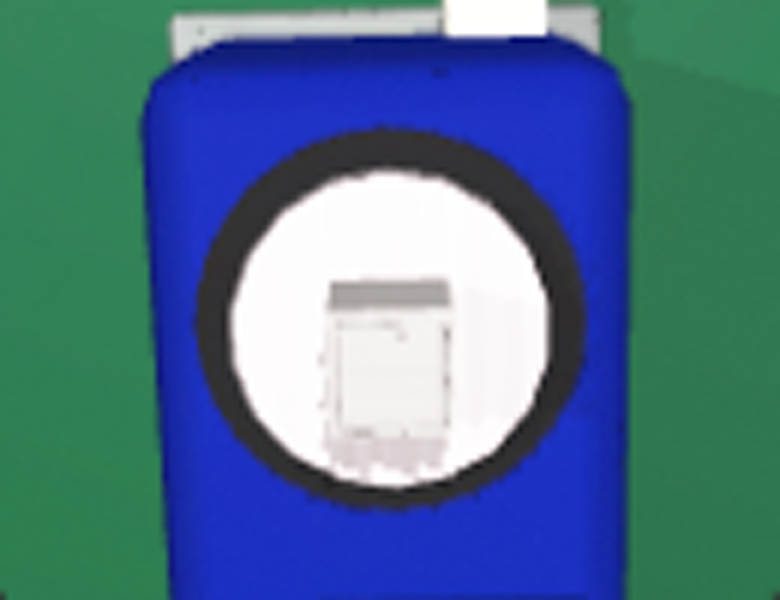

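Call:
{"fn": "send_rows", "kwargs": {
  "commands": [
    [0.2,0,-0.012,0.06,0,0,0],
    [0.2,0,-0.024,0.12,0,0,0],
    [0.2,0,-0.036,0.18,0,0,0],
    [0.2,0,-0.04,0.196,0,0,0],
    [0.2,0,-0.04,0.196,0,0,0]
  ]
}}

```text
t: 19.18
position: [626.8, -18.0, 239.9]
tcp_rot: [0.561, -0.431, -0.561, -0.43]
force: [-0.1, -1.1, -0.5]
finger_gap: 52.8
```

```bash
python3 st.py 644 227 240 86;  python3 -c "
from h import *
import pickle
d=cam('wrist','w11');pickle.dump(d,open('w11.pkl','wb'))"
python3 crop.py w11 130 190
```

```text
t 19.18 pos [626.8 -18.  239.9] jawyaw 105.0 down [-0.001 -0.001 -1.   ] j [-0.22  0.29  1.47 -0.    1.38 -2.05] F [-0.1 -1.1 -0.5] T [ 0.05 -0.05 -0.02] gap 52.8
shift [-0.0004 -0.0799  0.2322] rot [ 0.3313 -0.0009 -0.0008]
```

View pics/w11c.png

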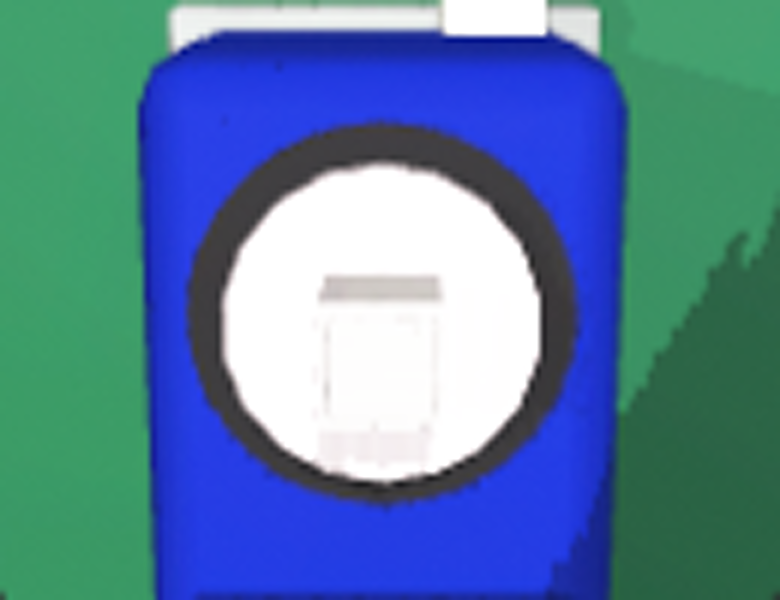

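Call:
{"fn": "send_rows", "kwargs": {
  "commands": [
    [0.2,0,-0.02,0.058,0.08,0,0],
    [0.2,0,-0.04,0.116,0.16,0,0],
    [0.2,0,-0.06,0.174,0.24,0,0],
    [0.2,0,-0.08,0.232,0.331,0,0],
    [0.2,0,-0.08,0.232,0.331,0,0],
    [0.2,0,-0.08,0.232,0.331,0,0]
  ]
}}

```text
t: 19.98
position: [645.2, 223.5, 239.0]
tcp_rot: [-0.482, 0.518, 0.481, 0.517]
force: [0.2, -0.0, 0.1]
finger_gap: 53.1
```

```bash
python3 st.py 462 160 190 127;  python3 -c "
from h import *
import pickle
d=cam('wrist','w12');pickle.dump(d,open('w12.pkl','wb'))"
python3 crop.py w12 130 190
cat > coll.py <<'E'
from seg import *
for n in ['w10','w11','w12']:
    d=pickle.load(open(n+'.pkl','rb')); im=d['img'].astype(int)
    m=(im.min(2)>120).astype(np.uint8)
    cn=cv2.findContours(m,cv2.RETR_EXTERNAL,cv2.CHAIN_APPROX_NONE)[0]
    cn=[c for c in cn if 1500<cv2.contourArea(c)<3500 and abs(c[:,0,0].mean()-254)<30 and 150<c[:,0,1].mean()<230]
    for c in cn:
        e=cv2.fitEllipse(c); P=onplane(d,c[:,0,:],95); (x,y),r=cv2.minEnclosingCircle(P[:,:2].astype(np.float32))
        A=np.c_[2*P[:,:2],np.ones(len(P))];s=np.linalg.lstsq(A,(P[:,:2]**2).sum(1),rcond=None)[0]
        print(n,'collar@95 fit',s[:2].round(1),'r',np.sqrt(s[2]+s[:2]@s[:2]).round(1))
    # housing side edges yaw: blue mask on z=85
    b,g,r=im[...,0],im[...,1],im[...,2]; bl=((b>150)&(r<70)&(g<90)).astype(np.uint8)
    l,rr=[],[]
    for v in range(170,215):
        u=np.where(bl[v,200:310])[0]+200
        l.append([u.min(),v]);rr.append([u.max(),v])
    for q in (l,rr):
        P=onplane(d,q,78)[:,:2]; vx,vy,_,_=cv2.fitLine(P.astype(np.float32),cv2.DIST_HUBER,0,.01,.01).ravel(); print('  edge yaw',round(np.degrees(np.arctan2(vy,vx))%180,1),P.mean(0).round(1))
E
python3 coll.py
```

```text
t 19.98 pos [645.2 223.5 239. ] jawyaw 85.9 down [-0.001 -0.002 -1.   ] j [ 0.16  0.42  1.31 -0.    1.42 -1.34] F [ 0.2 -0.   0.1] T [ 0.03 -0.    0.02] gap 53.1
shift [ 0.0494  0.1782 -0.0763] rot [-0.7174 -0.0018 -0.0019]
w10 collar@95 fit [ 641.1 -218.7] r 26.8
  edge yaw 16.6 [ 663.1 -254.2]
  edge yaw 16.9 [ 642.3 -176.3]
w11 collar@95 fit [628.7 -19.9] r 27.0
  edge yaw 15.0 [652.1 -56.2]
  edge yaw 13.5 [630.8  23.1]
w12 collar@95 fit [646.4 226.8] r 26.7
  edge yaw 176.1 [657.2 187.2]
  edge yaw 73.1 [661.3 245. ]
```

View pics/w12c.png

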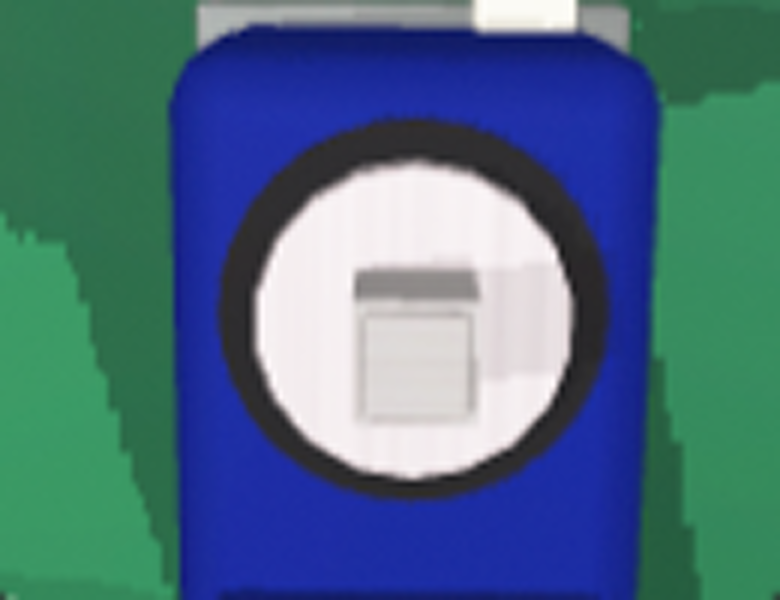

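```bash
python3 - <<'E'
from seg import *
f=lambda U,V:[(U+.5)/6-.5+190,(V+.5)/6-.5+130]
for n,q in {'w10':[(336,325),(442,325),(443,432),(339,434)],'w11':[(330,316),(437,317),(436,428),(326,429)],'w12':[(361,312),(472,314),(472,421),(361,418)]}.items():
    d=pickle.load(open(n+'.pkl','rb')); P=onplane(d,[f(*a) for a in q],123)
    e=P[1]-P[0];e2=P[2]-P[3];g=P[2]-P[1];g2=P[3]-P[0]
    an=lambda v:round(np.degrees(np.arctan2(v[1],v[0]))%90,1)
    print(n,P.mean(0).round(1),[an(v) for v in(e,e2,g,g2)],[np.linalg.norm(v).round(1) for v in(e,e2,g,g2)])
# bottom flange front edges at z~? endpoints
for n,q in {'w10':[(172,18),(600,10)],'w11':[(170,10),(600,10)],'w12':[(197,8),(628,8)]}.items():
    d=pickle.load(open(n+'.pkl','rb')); P=onplane(d,[f(*a) for a in q],8);e=P[1]-P[0];print(n,round(np.degrees(np.arctan2(e[1],e[0]))%90,1),np.linalg.norm(e).round(1))
# triangulate collars with top8
t=pickle.load(open('top8.pkl','rb')); print(proj(t,[[641.1,-218.7,95],[628.7,-19.9,95],[646.4,226.8,95]]).round(1))
s=pickle.load(open('side8.pkl','rb')); print(proj(s,[[641.1,-218.7,95],[628.7,-19.9,95],[646.4,226.8,95]]).round(1))
for d in (t,s):
    im=d['img']; 
cv2.imwrite('pics/t8c.png',cv2.resize(t['img'][130:190,150:340],None,fx=4,fy=4,interpolation=cv2.INTER_CUBIC))
E
```

```text
w10 [ 641.8 -218.4  123. ] [np.float64(14.9), np.float64(16.1), np.float64(15.9), np.float64(16.0)] [np.float64(16.2), np.float64(16.2), np.float64(17.1), np.float64(17.4)]
w11 [629.3 -19.3 123. ] [np.float64(14.5), np.float64(15.6), np.float64(15.0), np.float64(12.6)] [np.float64(16.4), np.float64(17.1), np.float64(17.7), np.float64(18.1)]
w12 [646.5 227.1 123. ] [np.float64(84.9), np.float64(84.4), np.float64(86.7), np.float64(85.7)] [np.float64(16.9), np.float64(17.2), np.float64(17.0), np.float64(16.8)]
w10 16.0 89.7
w11 15.1 90.3
w12 86.0 90.3
[[314.7 159.6]
 [249.9 161.9]
 [170.3 154.4]]
[[238.8 140. ]
 [232.  186.8]
 [206.8 262.4]]
```

View pics/t8c.png

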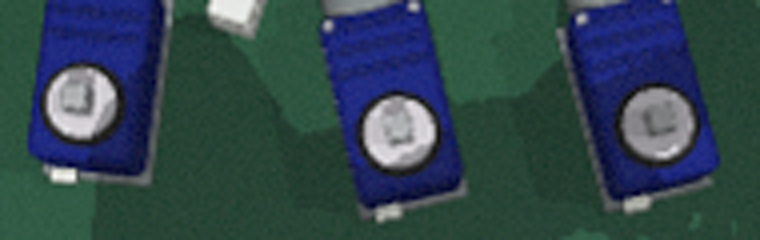

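```bash
python3 st.py 462 160 190 130.5
```

```text
t 20.02 pos [645.3 222.9 239.2] jawyaw 85.8 down [-0.001 -0.002 -1.   ] j [ 0.16  0.42  1.31 -0.    1.42 -1.34] F [ 0.4 -0.7 -0.8] T [ 0.03 -0.01 -0.  ] gap 53.3
shift [ 0.0495  0.1782 -0.076 ] rot [-0.7797 -0.0017 -0.0018]
```

Call:
{"fn": "send_rows", "kwargs": {
  "commands": [
    [0.2,0.01,0.055,-0.024,-0.18,0,0],
    [0.2,0.02,0.11,-0.048,-0.36,0,0],
    [0.2,0.035,0.15,-0.065,-0.54,0,0],
    [0.2,0.05,0.178,-0.076,-0.7,0,0],
    [0.2,0.05,0.178,-0.076,-0.78,0,0],
    [0.2,0.05,0.178,-0.076,-0.78,0,0],
    [0.2,0.05,0.178,-0.076,-0.78,0,0]
  ]
}}

```text
t: 20.9
position: [462.9, 159.0, 189.9]
tcp_rot: [0.642, -0.298, -0.641, -0.296]
force: [0.0, -0.3, 0.1]
finger_gap: 52.9
```

```bash
python3 st.py;  python3 -c "
from h import *
import pickle
d=cam('wrist','w13');pickle.dump(d,open('w13.pkl','wb'))"
python3 crop.py w13 130 190
```

```text
t 20.9 pos [462.9 159.  189.9] jawyaw 130.3 down [-0.    -0.002 -1.   ] j [ 0.09  0.04  1.87 -0.    1.24 -2.18] F [ 0.  -0.3  0.1] T [0.11 0.08 0.01] gap 52.9
```

View pics/w13c.png

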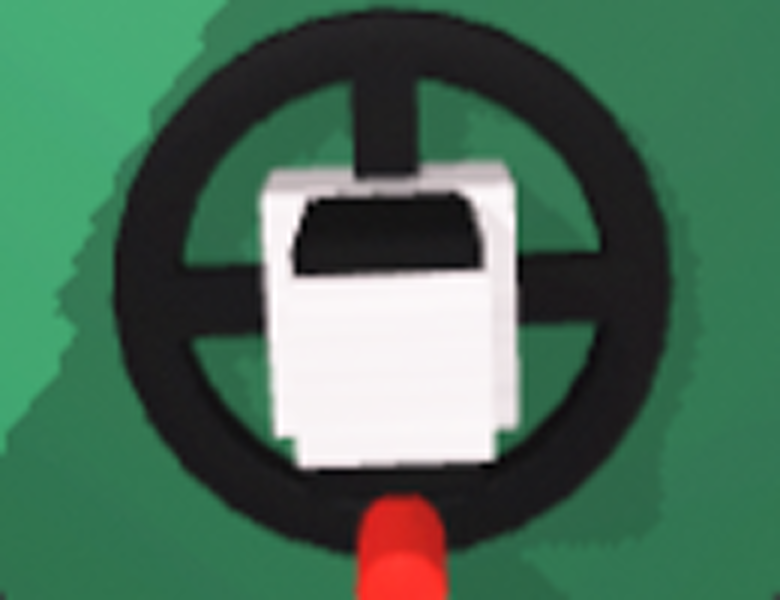

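```bash
cat > wh.py <<'E'
from seg import *
import sys,json
def wheel(n,rim,hub,boss,knob):
    d=pickle.load(open(n+'.pkl','rb'));f=lambda a:[(a[0]+.5)/6-.5+190,(a[1]+.5)/6-.5+130]
    P=onplane(d,[f(a) for a in rim],11)[:,:2];A=np.c_[2*P,np.ones(len(P))];s=np.linalg.lstsq(A,(P**2).sum(1),rcond=None)[0]
    print('rim c',s[:2].round(1),'r',np.sqrt(s[2]+s[:2]@s[:2]).round(1))
    for nm,q,z in(('hub',hub,30),('boss',boss,70)):
        P=onplane(d,[f(a) for a in q],z); e=[P[1]-P[0],P[2]-P[3],P[2]-P[1],P[3]-P[0]]
        print(nm,P.mean(0).round(1),[round(float(np.degrees(np.arctan2(v[1],v[0]))%90),1) for v in e],[round(float(np.linalg.norm(v)),1) for v in e])
    if knob: print('knob',onplane(d,[f(knob)],52).round(1)[0])
E
python3 - <<'E'
from wh import *
wheel('w13',[(113,287),(671,285),(392,8),(345,552),(200,92),(585,88),(180,470),(615,460)],[(262,189),(517,180),(521,429),(275,437)],[(294,275),(487,270),(496,461),(298,468)],None)
E
```

```text
rim c [466.  160.4] r 52.8
hub [464.5 159.3  30. ] [42.4, 42.4, 42.4, 42.3] [44.5, 44.6, 45.3, 45.3]
boss [464.8 159.5  70. ] [41.9, 42.6, 43.9, 40.7] [29.7, 31.4, 30.9, 31.2]
```

```bash
python3 st.py 464.7 159.4 38 132.4
```

```text
t 20.95 pos [462.9 159.3 189.9] jawyaw 130.4 down [-0.    -0.002 -1.   ] j [ 0.09  0.04  1.87 -0.    1.24 -2.18] F [ 1.   0.1 -0.4] T [0.08 0.04 0.06] gap 53.1
shift [ 0.1519 -0.0017 -0.0009] rot [-0.0353 -0.0013 -0.0017]
```

Call:
{"fn": "send_rows", "kwargs": {
  "commands": [
    [0.2,0.055,-0.002,-0.001,-0.035,0,-0.002],
    [0.2,0.11,-0.002,-0.001,-0.035,0,-0.002],
    [0.2,0.145,-0.002,-0.001,-0.035,0,-0.002],
    [0.2,0.152,-0.002,-0.001,-0.035,0,-0.002],
    [-1,0.152,-0.002,-0.001,-0.035,0,-0.002],
    [-1,0.152,-0.002,-0.001,-0.035,0,-0.002],
    [-1,0.152,-0.002,-0.001,-0.035,0,-0.002],
    [-1,0.152,-0.002,-0.001,-0.035,0,-0.002]
  ],
  "newtons": 40
}}

```text
t: 21.95
position: [466.3, 159.8, 39.5]
tcp_rot: [0.648, -0.285, -0.646, -0.286]
force: [-1.6, 2.2, 6.9]
finger_gap: 29.8
```

```bash
python3 st.py
```

```text
t 21.95 pos [466.3 159.8  39.5] jawyaw 132.4 down [ 0.004 -0.    -1.   ] j [ 0.09  0.29  1.95 -0.    0.91 -2.22] F [-1.6  2.2  6.9] T [ 0.32  0.21 -0.03] gap 29.8
```

```bash
python3 st.py 647.9 226.6 185 85.5
```

```text
t 21.95 pos [466.3 159.8  39.5] jawyaw 132.4 down [ 0.004 -0.    -1.   ] j [ 0.09  0.29  1.95 -0.    0.91 -2.22] F [-1.6  2.2  6.9] T [ 0.32  0.21 -0.03] gap 29.8
shift [-0.1448 -0.1796 -0.0736] rot [ 0.8183 -0.0017  0.0039]
```

Call:
{"fn": "send_rows", "kwargs": {
  "commands": [
    [-1,-0.05,0,0,0,0,0],
    [-1,-0.1,0,0,0.1,0,0],
    [-1,-0.145,-0.01,-0.005,0.25,0,0],
    [-1,-0.145,-0.06,-0.025,0.4,0,0],
    [-1,-0.145,-0.11,-0.045,0.55,0,0],
    [-1,-0.145,-0.15,-0.06,0.7,0,0.004],
    [-1,-0.145,-0.18,-0.0736,0.818,-0.002,0.004],
    [-1,-0.145,-0.18,-0.0736,0.818,-0.002,0.004]
  ]
}}

```text
t: 22.95
position: [649.3, 227.0, 184.2]
tcp_rot: [-0.48, 0.519, 0.48, 0.519]
force: [-0.6, 0.0, -3.8]
finger_gap: 30.2
```

```bash
python3 st.py 647.9 226.6 150 85.5; python3 -c "
from h import *
import pickle
for n in ['side','top']:
  d=cam(n,n+'14');pickle.dump(d,open(n+'14.pkl','wb'))
cam('wrist','w14')"; python3 crop.py side14 190 150
```

```text
t 22.95 pos [649.3 227.  184.2] jawyaw 85.5 down [-0.001  0.    -1.   ] j [ 0.16  0.47  1.34  0.    1.33 -1.33] F [-0.6  0.  -3.8] T [-0.04  0.02 -0.02] gap 30.2
shift [ 0.0342  0.0013 -0.0005] rot [-0.0001 -0.     -0.0008]
```

View pics/side14c.png

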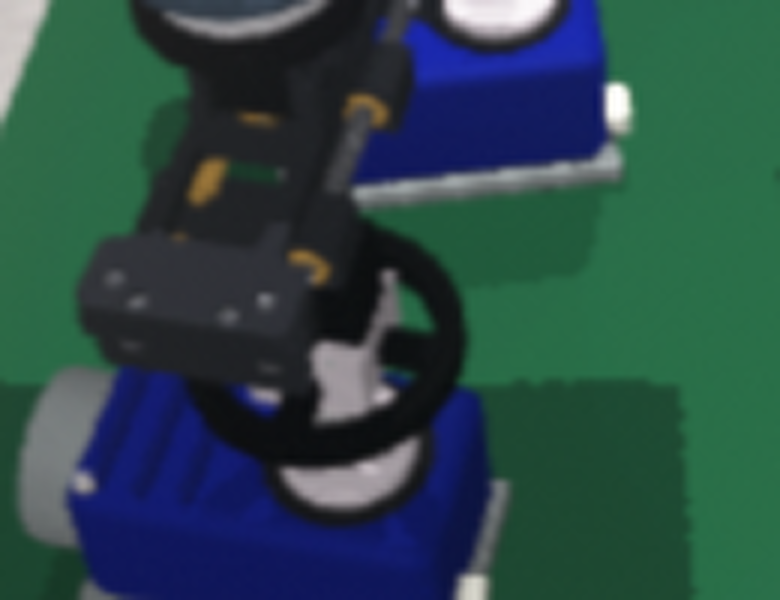

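View pics/w14.png

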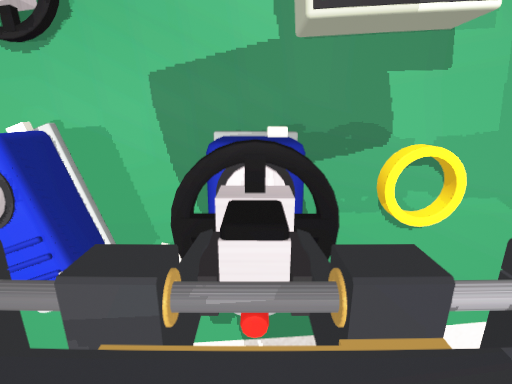

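Call:
{"fn": "send_rows", "kwargs": {
  "commands": [
    [-1,0.01,0.0013,-0.0005,0,0,0],
    [-1,0.018,0.0013,-0.0005,0,0,0],
    [-1,0.024,0.0013,-0.0005,0,0,0],
    [-1,0.028,0.0013,-0.0005,0,0,0],
    [-1,0.032,0.0013,-0.0005,0,0,0]
  ]
}}

```text
t: 23.72
position: [646.4, 226.2, 152.8]
tcp_rot: [-0.48, 0.519, 0.48, 0.519]
force: [3.0, 0.4, -2.0]
finger_gap: 29.5
```

```bash
python3 st.py 647.9 226.6 140 85.5
```

```text
t 23.73 pos [646.4 226.2 152.8] jawyaw 85.6 down [-0. -0. -1.] j [ 0.16  0.5   1.38  0.    1.27 -1.33] F [ 3.   0.4 -2. ] T [-0.04 -0.56 -0.08] gap 29.5
shift [ 0.0128 -0.0015  0.0006] rot [ 0.0013 -0.0001 -0.0003]
```

Call:
{"fn": "send_rows", "kwargs": {
  "commands": [
    [-1,0.006,0,0,0,0,0],
    [-1,0.012,0,0,0,0,0],
    [-1,0.017,0,0,0,0,0],
    [-1,0.02,0,0,0,0,0],
    [-1,0.021,0,0,0,0,0]
  ]
}}

```text
t: 24.35
position: [646.8, 226.3, 134.5]
tcp_rot: [-0.481, 0.519, 0.48, 0.519]
force: [-6.2, -1.0, 15.6]
finger_gap: 29.6
```

```bash
python3 st.py
```

```text
t 24.35 pos [646.8 226.3 134.5] jawyaw 85.6 down [ 0.001 -0.    -1.   ] j [ 0.16  0.52  1.39 -0.    1.24 -1.33] F [-6.2 -1.  15.6] T [-0.46  1.06 -0.1 ] gap 29.6
```

Call:
{"fn": "send_rows", "kwargs": {
  "commands": [
    [0.1,0,0,0,0,0,0],
    [0.2,0,0,0,0,0,0],
    [0.2,0,0,0,0,0,0],
    [0.2,-0.05,0,0,0,0,0],
    [0.2,-0.1,0,0,0,0,0],
    [0.2,-0.11,0,0,0,0,0]
  ]
}}

```text
t: 25.1
position: [648.6, 226.7, 249.2]
tcp_rot: [-0.482, 0.517, 0.479, 0.521]
force: [0.2, -0.4, -0.4]
finger_gap: 52.9
```

```bash
python3 st.py 436 -1 190 180; python3 -c "
from h import *
import pickle
for n in ['side','wrist','top']:
  d=cam(n,n+'15');pickle.dump(d,open(n+'15.pkl','wb'))"
```

```text
t 25.1 pos [648.6 226.7 249.2] jawyaw 85.6 down [ 0.008  0.001 -1.   ] j [ 0.16  0.41  1.29 -0.    1.43 -1.33] F [ 0.2 -0.4 -0.4] T [ 0.04  0.03 -0.  ] gap 52.9
shift [ 0.0573  0.195  -0.2435] rot [1.494 0.007 0.005]
```

View pics/wrist15.png

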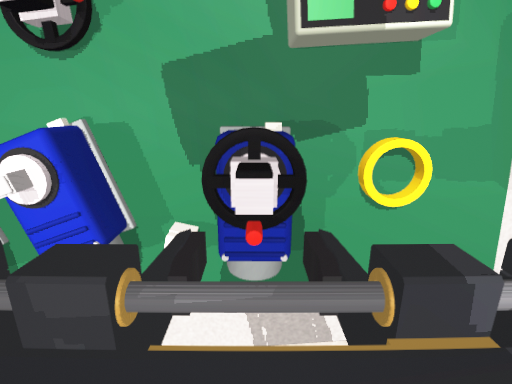

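View pics/side15.png

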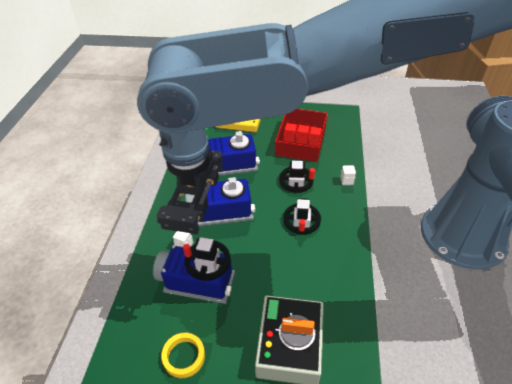

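View pics/top15.png

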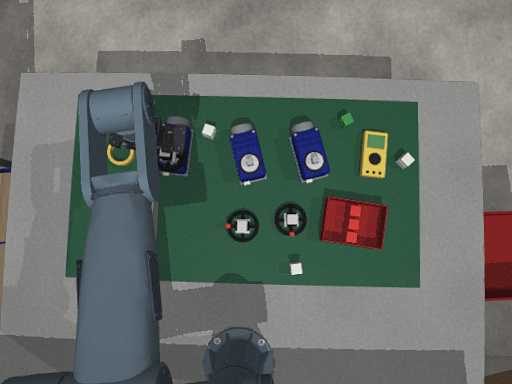

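Call:
{"fn": "send_rows", "kwargs": {
  "commands": [
    [0.2,0.01,0.03,-0.04,0.18,0,0],
    [0.2,0.02,0.06,-0.08,0.36,0,0],
    [0.2,0.03,0.09,-0.12,0.54,0,0],
    [0.2,0.04,0.12,-0.16,0.72,0,0],
    [0.2,0.05,0.15,-0.2,0.9,0,0],
    [0.2,0.057,0.18,-0.23,1.08,0,0],
    [0.2,0.057,0.195,-0.2435,1.26,0.005,0],
    [0.2,0.057,0.195,-0.2435,1.44,0.007,0.005]
  ]
}}

```text
t: 26.25
position: [430.5, -1.9, 184.4]
tcp_rot: [-0.016, 0.711, 0.016, 0.702]
force: [0.3, -0.6, 0.6]
finger_gap: 52.8
```

```bash
python3 st.py 436 -1 190 0
```

```text
t 26.25 pos [430.5  -1.9 184.4] jawyaw 2.6 down [-0.013 -0.    -1.   ] j [-0.28 -0.09  2.   -0.    1.24 -0.32] F [ 0.3 -0.6  0.6] T [-0.1   0.04 -0.  ] gap 52.8
shift [-0.0057  0.0006  0.0055] rot [ 0.0461 -0.0126  0.    ]
```

Call:
{"fn": "send_rows", "kwargs": {
  "commands": [
    [0.2,-0.0057,0,0.0055,0.046,-0.0126,0],
    [0.2,-0.0057,0,0.0055,0.046,-0.0126,0],
    [0.2,-0.0057,0,0.0055,0.046,-0.0126,0]
  ]
}}

```text
t: 26.62
position: [435.2, -1.4, 188.8]
tcp_rot: [-0.0, 0.708, 0.001, 0.706]
force: [-0.3, -0.3, -0.0]
finger_gap: 53.1
```

```bash
python3 st.py;  python3 -c "
from h import *
import pickle
d=cam('wrist','w16');pickle.dump(d,open('w16.pkl','wb'))"
python3 crop.py w16 130 190
```

```text
t 26.62 pos [435.2  -1.4 188.8] jawyaw 0.1 down [-0.002  0.001 -1.   ] j [-0.28 -0.09  1.99 -0.    1.24 -0.28] F [-0.3 -0.3 -0. ] T [-0.05  0.1   0.  ] gap 53.1
```

View pics/w16c.png

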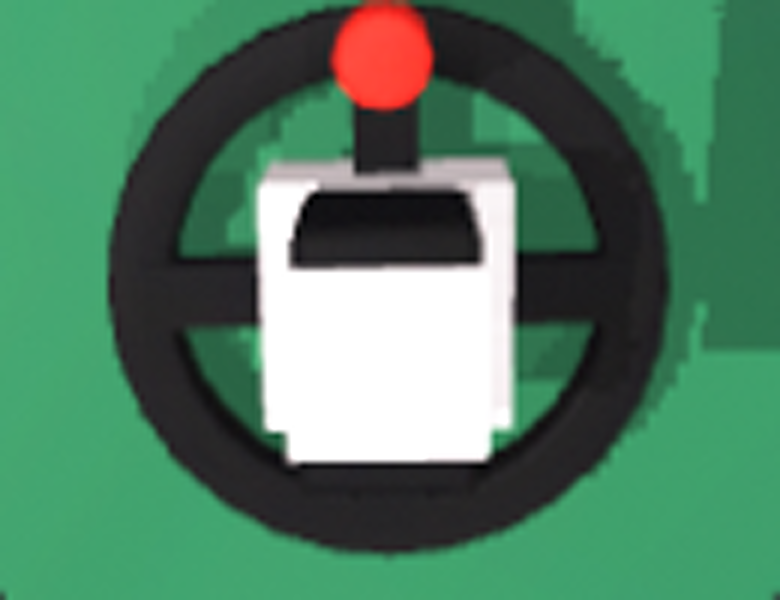

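```bash
python3 - <<'E'
from wh import *
wheel('w16',[(108,283),(668,283),(390,553),(200,85),(580,85),(175,465),(610,460)],[(257,182),(515,180),(512,430),(266,432)],[(291,267),(483,265),(492,461),(288,463)],(383,50))
E
```

```text
rim c [436.9  -3.6] r 52.5
hub [436.6  -1.6  30. ] [0.6, 0.7, 0.6, 1.1] [44.8, 44.4, 45.3, 45.4]
boss [436.8  -1.6  70. ] [0.8, 0.8, 3.6, 88.4] [29.4, 32.2, 31.5, 31.5]
knob [435.8  45.2  52. ]
```

```bash
python3 st.py 436.5 -1.6 38 0.7
```

```text
t 26.68 pos [435.4  -1.4 189. ] jawyaw 0.1 down [-0.002  0.    -1.   ] j [-0.28 -0.09  1.99 -0.    1.24 -0.28] F [ 0.   0.4 -0.5] T [-0.05  0.06 -0.06] gap 53.1
shift [ 0.151  -0.0003  0.0014] rot [-0.011  -0.0019 -0.0004]
```

Call:
{"fn": "send_rows", "kwargs": {
  "commands": [
    [0.2,0.055,0,0.0014,-0.01,-0.002,0],
    [0.2,0.11,0,0.0014,-0.01,-0.002,0],
    [0.2,0.145,0,0.0014,-0.01,-0.002,0],
    [0.2,0.151,0,0.0014,-0.01,-0.002,0],
    [-1,0.151,0,0.0014,-0.01,-0.002,0],
    [-1,0.151,0,0.0014,-0.01,-0.002,0],
    [-1,0.151,0,0.0014,-0.01,-0.002,0],
    [-1,0.151,0,0.0014,-0.01,-0.002,0]
  ],
  "newtons": 40
}}

```text
t: 27.68
position: [437.4, -1.6, 39.4]
tcp_rot: [-0.004, 0.706, 0.004, 0.708]
force: [-2.5, 0.7, 7.3]
finger_gap: 29.7
```

```bash
python3 st.py 629 -19.6 185 15
```

```text
t 27.68 pos [437.4  -1.6  39.4] jawyaw 0.7 down [ 0.002 -0.    -1.   ] j [-0.28  0.18  2.08  0.    0.88 -0.29] F [-2.5  0.7  7.3] T [-0.04  0.41  0.08] gap 29.7
shift [-0.1452 -0.0203  0.1917] rot [-0.2504  0.0021  0.0005]
```

Call:
{"fn": "send_rows", "kwargs": {
  "commands": [
    [-1,-0.05,0,0,0,0,0],
    [-1,-0.1,0,0,0,0,0],
    [-1,-0.145,0,0,0,0,0],
    [-1,-0.145,-0.006,0.055,-0.07,0,0],
    [-1,-0.145,-0.012,0.11,-0.14,0,0],
    [-1,-0.145,-0.018,0.165,-0.21,0.002,0],
    [-1,-0.145,-0.02,0.191,-0.25,0.002,0],
    [-1,-0.145,-0.02,0.191,-0.25,0.002,0]
  ]
}}

```text
t: 28.68
position: [629.3, -19.5, 184.3]
tcp_rot: [-0.092, 0.701, 0.092, 0.701]
force: [-0.2, -0.5, -3.4]
finger_gap: 29.5
```

```bash
python3 st.py 628.2 -19.6 152 14.9; python3 -c "
from h import *
cam('wrist','w17');cam('side','side17')"; python3 crop.py side17 130 170
```

```text
t 28.68 pos [629.3 -19.5 184.3] jawyaw 15.0 down [ 0. -0. -1.] j [-0.22  0.35  1.51 -0.    1.28 -0.48] F [-0.2 -0.5 -3.4] T [-0.    0.08  0.04] gap 29.5
shift [ 0.0323  0.0002 -0.0011] rot [ 0.0014 -0.0001  0.0004]
```

View pics/w17.png

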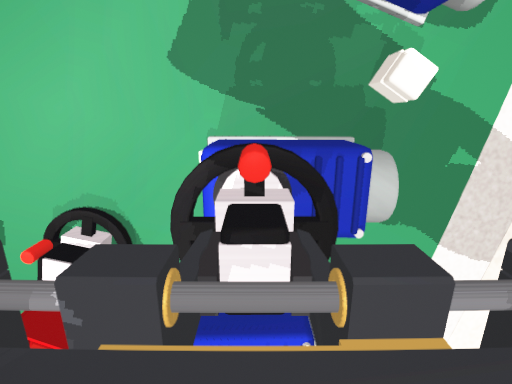

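View pics/side17c.png

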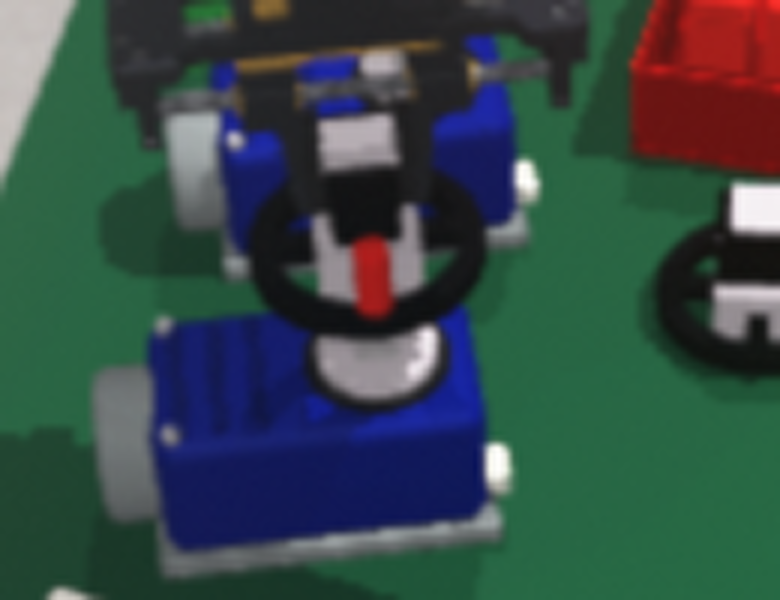

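Call:
{"fn": "send_rows", "kwargs": {
  "commands": [
    [-1,0.01,0,-0.001,0,0,0],
    [-1,0.018,0,-0.001,0,0,0],
    [-1,0.024,0,-0.001,0,0,0],
    [-1,0.028,0,-0.001,0,0,0],
    [-1,0.032,0,-0.001,0,0,0]
  ]
}}

```text
t: 29.4
position: [626.5, -19.3, 152.0]
tcp_rot: [-0.092, 0.702, 0.092, 0.701]
force: [0.1, 0.7, -2.2]
finger_gap: 29.6
```

```bash
python3 st.py 628.2 -19.6 134 14.9
```

```text
t 29.4 pos [626.5 -19.3 152. ] jawyaw 15.0 down [-0.001 -0.    -1.   ] j [-0.22  0.38  1.54 -0.    1.22 -0.48] F [ 0.1  0.7 -2.2] T [-0.02 -0.1   0.01] gap 29.6
shift [ 0.018  -0.0007  0.0016] rot [ 0.0009 -0.0012 -0.0002]
```

Engaged freely (underside ≈112.6, no load). Push home.

Call:
{"fn": "send_rows", "kwargs": {
  "commands": [
    [-1,0.006,0,0.0005,0,0,0],
    [-1,0.012,0,0.0005,0,0,0],
    [-1,0.016,0,0.0005,0,0,0],
    [-1,0.019,0,0.0005,0,0,0],
    [-1,0.02,0,0.0005,0,0,0]
  ]
}}

```text
t: 30.02
position: [626.8, -19.3, 134.5]
tcp_rot: [-0.092, 0.702, 0.092, 0.7]
force: [-11.0, 1.3, 17.9]
finger_gap: 29.7
```

```bash
python3 st.py
```

```text
t 30.02 pos [626.8 -19.3 134.5] jawyaw 15.0 down [-0.002 -0.001 -1.   ] j [-0.22  0.4   1.55 -0.    1.19 -0.48] F [-11.    1.3  17.9] T [ 0.1   1.88 -0.06] gap 29.7
```

Home (z 134.5). Release and rise, then look for wheel C.

Call:
{"fn": "send_rows", "kwargs": {
  "commands": [
    [0.1,0,0,0,0,0,0],
    [0.2,0,0,0,0,0,0],
    [0.2,0,0,0,0,0,0],
    [0.2,-0.05,0,0,0,0,0],
    [0.2,-0.1,0,0,0,0,0],
    [0.2,-0.11,0,0,0,0,0]
  ]
}}

```text
t: 30.78
position: [629.0, -19.6, 248.8]
tcp_rot: [-0.093, 0.699, 0.091, 0.703]
force: [0.6, -0.6, -0.1]
finger_gap: 52.8
```

```bash
python3 st.py 461 -155 190 92; python3 -c "
from h import *
import pickle
for n in ['side','wrist','top']:
  d=cam(n,n+'18');pickle.dump(d,open(n+'18.pkl','wb'))"
```

```text
t 30.77 pos [629.  -19.6 248.8] jawyaw 15.0 down [ 0.005 -0.002 -1.   ] j [-0.22  0.29  1.46 -0.    1.39 -0.48] F [ 0.6 -0.6 -0.1] T [-0.03  0.1   0.04] gap 52.8
shift [ 0.0582 -0.0872 -0.1976] rot [-1.3443  0.0016  0.006 ]
```

View pics/wrist18.png

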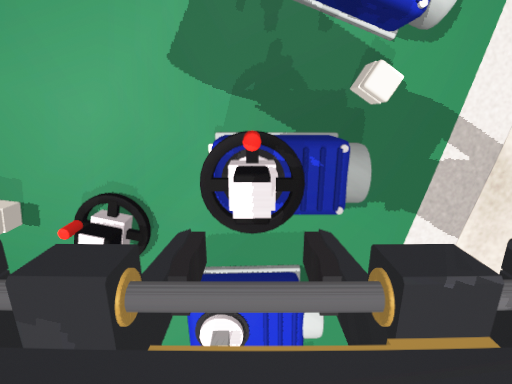

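View pics/side18.png

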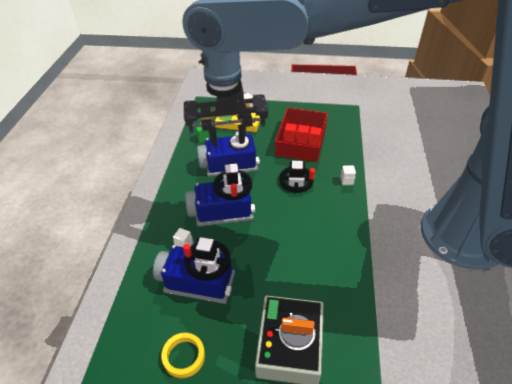

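View pics/top18.png

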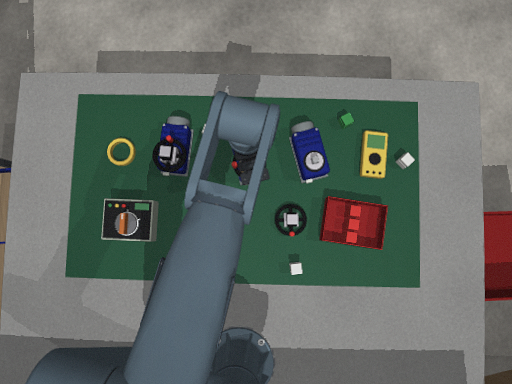

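Call:
{"fn": "send_rows", "kwargs": {
  "commands": [
    [0.2,0.01,-0.02,-0.045,-0.18,0,0],
    [0.2,0.02,-0.04,-0.09,-0.36,0,0],
    [0.2,0.03,-0.06,-0.135,-0.54,0,0],
    [0.2,0.045,-0.08,-0.18,-0.72,0,0],
    [0.2,0.058,-0.087,-0.1976,-0.9,0,0],
    [0.2,0.058,-0.087,-0.1976,-1.08,0,0],
    [0.2,0.058,-0.087,-0.1976,-1.26,0,0.006],
    [0.2,0.058,-0.087,-0.1976,-1.344,0,0.006]
  ]
}}

```text
t: 31.92
position: [456.7, -153.7, 183.7]
tcp_rot: [-0.505, 0.492, 0.513, 0.489]
force: [0.0, 0.1, 0.2]
finger_gap: 52.6
```

Call:
{"fn": "send_rows", "kwargs": {
  "commands": [
    [0.2,0,0,0,0,0,0],
    [0.2,0,0,0,0,0,0]
  ]
}}

```text
t: 32.17
position: [455.8, -153.1, 182.3]
tcp_rot: [-0.504, 0.492, 0.514, 0.489]
force: [-0.1, -0.5, -0.2]
finger_gap: 53.2
```

```bash
python3 st.py;  python3 -c "
from h import *
import pickle
d=cam('wrist','w19');pickle.dump(d,open('w19.pkl','wb'))"
python3 crop.py w19 130 190
```

```text
t 32.17 pos [ 455.8 -153.1  182.3] jawyaw 92.1 down [-0.013  0.007 -1.   ] j [-0.57  0.04  1.88 -0.    1.23 -2.18] F [-0.1 -0.5 -0.2] T [ 0.01 -0.02  0.02] gap 53.2
```

View pics/w19c.png

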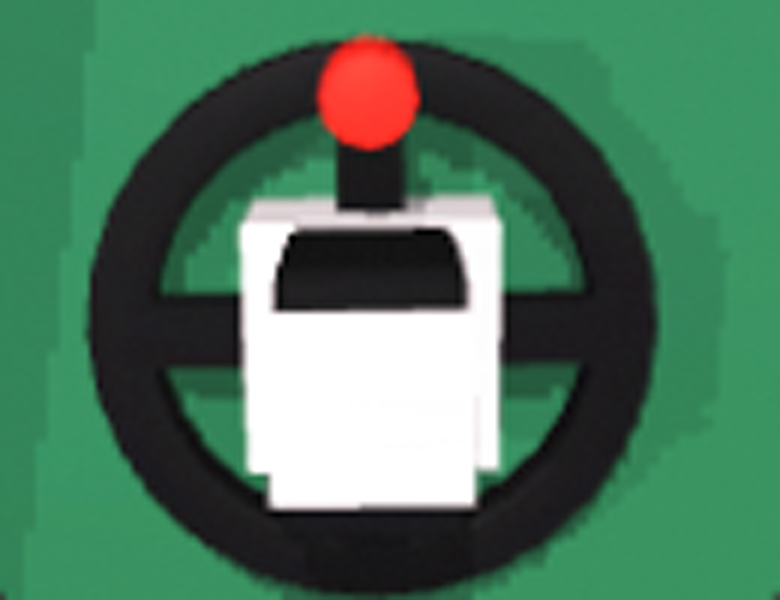

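```bash
python3 - <<'E'
from wh import *
wheel('w19',[(88,325),(656,322),(373,592),(180,125),(570,125),(150,505),(600,495)],[(241,222),(501,218),(498,468),(250,472)],[(275,310),(468,309),(477,506),(269,508)],(368,85))
E
python3 st.py 460.5 -154.7 38 92.5
```

```text
rim c [ 463.3 -155. ] r 52.5
hub [ 461.1 -155.    30. ] [3.0, 3.0, 2.4, 2.9] [44.5, 44.1, 44.8, 44.8]
boss [ 461.3 -155.    70. ] [2.3, 2.6, 5.4, 89.5] [29.0, 32.2, 31.2, 31.4]
knob [ 414.  -157.4   52. ]
t 32.23 pos [ 456.1 -153.2  182.7] jawyaw 92.1 down [-0.012  0.006 -1.   ] j [-0.57  0.04  1.88 -0.    1.23 -2.18] F [0.9 0.3 0.4] T [0.08 0.01 0.01] gap 53.0
shift [ 0.1446 -0.006  -0.0026] rot [-0.0071  0.0068 -0.0118]
```

Call:
{"fn": "send_rows", "kwargs": {
  "commands": [
    [0.2,0.05,-0.0065,-0.003,-0.012,0.007,-0.012],
    [0.2,0.105,-0.0065,-0.003,-0.012,0.007,-0.012],
    [0.2,0.138,-0.0065,-0.003,-0.012,0.007,-0.012],
    [0.2,0.1446,-0.0065,-0.003,-0.012,0.007,-0.012],
    [-1,0.1446,-0.0065,-0.003,-0.012,0.007,-0.012],
    [-1,0.1446,-0.0065,-0.003,-0.012,0.007,-0.012],
    [-1,0.1446,-0.0065,-0.003,-0.012,0.007,-0.012],
    [-1,0.1446,-0.0065,-0.003,-0.012,0.007,-0.012]
  ],
  "newtons": 40
}}

```text
t: 33.22
position: [462.2, -155.6, 39.6]
tcp_rot: [0.513, -0.487, -0.511, -0.488]
force: [-0.2, 1.9, 7.1]
finger_gap: 29.7
```

```bash
python3 st.py 640.5 -218.7 185 105.7
```

```text
t 33.23 pos [ 462.2 -155.6   39.6] jawyaw 92.8 down [ 0.003 -0.002 -1.   ] j [-0.57  0.28  1.96  0.    0.9  -2.19] F [-0.2  1.9  7.1] T [ 0.18  0.04 -0.02] gap 29.7
shift [-0.1448 -0.1754 -0.0719] rot [-0.2254 -0.002   0.0025]
```

Call:
{"fn": "send_rows", "kwargs": {
  "commands": [
    [-1,-0.05,0,0,0,0,0],
    [-1,-0.1,0,0,0,0,0],
    [-1,-0.145,0,0,0,0,0],
    [-1,-0.145,-0.055,-0.022,-0.07,0,0],
    [-1,-0.145,-0.11,-0.045,-0.14,0,0],
    [-1,-0.145,-0.16,-0.066,-0.22,-0.002,0.002],
    [-1,-0.145,-0.176,-0.072,-0.225,-0.002,0.0025],
    [-1,-0.145,-0.176,-0.072,-0.225,-0.002,0.0025]
  ]
}}

```text
t: 34.22
position: [641.3, -218.9, 184.1]
tcp_rot: [-0.563, 0.427, 0.564, 0.427]
force: [-0.5, -0.0, -3.2]
finger_gap: 29.8
```

```bash
python3 st.py 641.2 -218.6 152 105.7
```

```text
t 34.23 pos [ 641.3 -218.9  184.1] jawyaw 105.7 down [-0.001  0.001 -1.   ] j [-0.5   0.45  1.37 -0.    1.32 -2.35] F [-0.5 -0.  -3.2] T [ 0.02  0.06 -0.03] gap 29.8
shift [ 0.0321 -0.0001  0.0002] rot [-0.0004  0.0009 -0.0011]
```

Call:
{"fn": "send_rows", "kwargs": {
  "commands": [
    [-1,0.01,0,0,0,0,0],
    [-1,0.018,0,0,0,0,0],
    [-1,0.024,0,0,0,0,0],
    [-1,0.028,0,0,0,0,0],
    [-1,0.032,0,0,0,0,0]
  ]
}}

```text
t: 34.85
position: [641.7, -218.6, 152.3]
tcp_rot: [-0.563, 0.427, 0.564, 0.427]
force: [3.0, 2.0, -1.0]
finger_gap: 29.3
```

```bash
python3 st.py 641.2 -218.6 134 105.7
```

```text
t 34.85 pos [ 641.7 -218.6  152.3] jawyaw 105.7 down [ 0.     0.001 -1.   ] j [-0.5   0.48  1.4   0.    1.26 -2.35] F [ 3.  2. -1.] T [ 0.4  -0.57 -0.02] gap 29.3
shift [0.0183 0.0005 0.0001] rot [-0.0003  0.0005  0.0004]
```

Call:
{"fn": "send_rows", "kwargs": {
  "commands": [
    [-1,0.006,0,0,0,0,0],
    [-1,0.012,0,0,0,0,0],
    [-1,0.016,0,0,0,0,0],
    [-1,0.019,0,0,0,0,0],
    [-1,0.02,0,0,0,0,0]
  ]
}}

```text
t: 35.48
position: [641.9, -218.4, 134.6]
tcp_rot: [0.564, -0.427, -0.564, -0.427]
force: [-4.6, 4.4, 15.1]
finger_gap: 29.8
```

```bash
python3 st.py
```

```text
t 35.48 pos [ 641.9 -218.4  134.6] jawyaw 105.7 down [ 0.001  0.    -1.   ] j [-0.5   0.5   1.41  0.    1.23 -2.35] F [-4.6  4.4 15.1] T [0.98 0.78 0.02] gap 29.8
```

Home. Release, rise, move away toward a spot from which all cameras see the drives.

Call:
{"fn": "send_rows", "kwargs": {
  "commands": [
    [0.1,0,0,0,0,0,0],
    [0.2,0,0,0,0,0,0],
    [0.2,0,0,0,0,0,0],
    [0.2,-0.05,0,0,0,0,0],
    [0.2,-0.1,0,0,0,0,0],
    [0.2,-0.11,0,0,0,0,0]
  ]
}}

```text
t: 36.22
position: [643.6, -219.6, 249.3]
tcp_rot: [0.566, -0.426, -0.561, -0.428]
force: [0.1, 0.8, -0.4]
finger_gap: 53.2
```

```bash
python3 -c "
from h import *
import pickle
d=cam('wrist','w20');pickle.dump(d,open('w20.pkl','wb'))"; python3 st.py 431 360 200 91
```

```text
t 36.27 pos [ 643.2 -219.3  248.4] jawyaw 105.7 down [ 0.006 -0.003 -1.   ] j [-0.5   0.4   1.31  0.    1.42 -2.35] F [-0.   0.4  0.9] T [ 0.08 -0.08 -0.04] gap 52.6
shift [0.0458 0.0477 0.6153] rot [ 0.2565 -0.0033  0.0051]
```

View pics/w20.png

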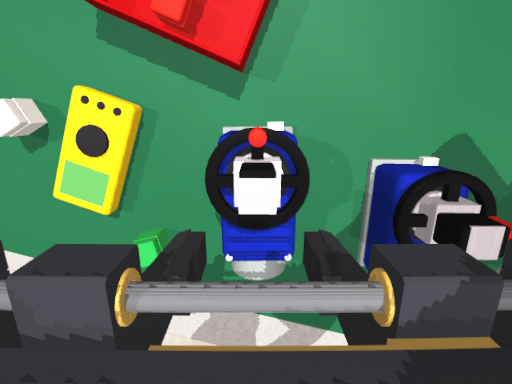

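Call:
{"fn": "send_rows", "kwargs": {
  "commands": [
    [0.2,0,0.004,0.06,0.03,0,0],
    [0.2,0,0.009,0.12,0.06,0,0],
    [0.2,0,0.014,0.18,0.09,0,0],
    [0.2,0,0.018,0.24,0.12,0,0],
    [0.2,0,0.023,0.3,0.15,0,0],
    [0.2,0,0.028,0.36,0.18,0,0],
    [0.2,0.01,0.033,0.42,0.21,0,0],
    [0.2,0.02,0.038,0.48,0.24,0,0]
  ]
}}

```text
t: 37.28
position: [475.0, 233.8, 224.3]
tcp_rot: [0.51, -0.492, -0.507, -0.492]
force: [1.3, 0.1, 0.3]
finger_gap: 52.9
```

```bash
python3 st.py 431 360 160 91
```

```text
t 37.27 pos [475.  233.8 224.3] jawyaw 91.9 down [ 0.003 -0.003 -1.   ] j [ 0.24  0.09  1.74 -0.    1.31 -1.37] F [1.3 0.1 0.3] T [ 0.02 -0.06 -0.02] gap 52.9
shift [0.0638 0.04   0.1278] rot [ 0.0153 -0.0033  0.003 ]
```

Call:
{"fn": "send_rows", "kwargs": {
  "commands": [
    [0.2,0.02,0.018,0.058,0.015,-0.003,0.003],
    [0.2,0.05,0.036,0.115,0.015,-0.003,0.003],
    [0.2,0.064,0.04,0.128,0.015,-0.003,0.003],
    [0.2,0.064,0.04,0.128,0.015,-0.003,0.003]
  ]
}}

```text
t: 37.78
position: [428.1, 360.2, 156.2]
tcp_rot: [-0.504, 0.497, 0.506, 0.492]
force: [-0.8, 0.4, -0.2]
finger_gap: 53.0
```

```bash
python3 st.py 431 360 88 90.9; python3 -c "
from h import *
import pickle
for n in ['side','wrist','top']:
  d=cam(n,n+'21');pickle.dump(d,open(n+'21.pkl','wb'))
t=cv2.imread('pics/top21.png');cv2.imwrite('pics/t21c.png',cv2.resize(t[105:255,145:395],None,fx=3.2,fy=3.2,interpolation=cv2.INTER_CUBIC))
t=cv2.imread('pics/side21.png');cv2.imwrite('pics/s21c.png',cv2.resize(t[95:305,140:360],None,fx=2.8,fy=2.8,interpolation=cv2.INTER_CUBIC))"
```

```text
t 37.77 pos [428.1 360.2 156.2] jawyaw 91.2 down [-0.006 -0.003 -1.   ] j [ 0.49  0.24  1.71 -0.    1.19 -1.1 ] F [-0.8  0.4 -0.2] T [ 0.01  0.   -0.02] gap 53.0
shift [ 0.0682 -0.0033 -0.    ] rot [ 0.0048 -0.0034 -0.006 ]
```

View pics/wrist21.png

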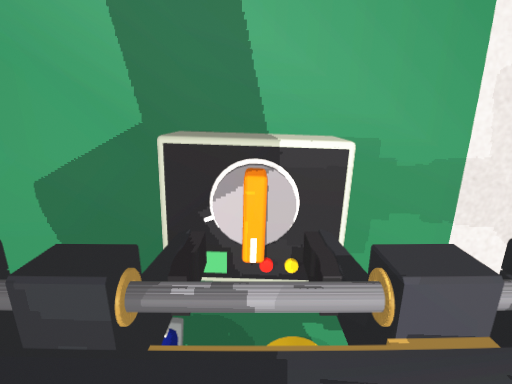

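View pics/t21c.png

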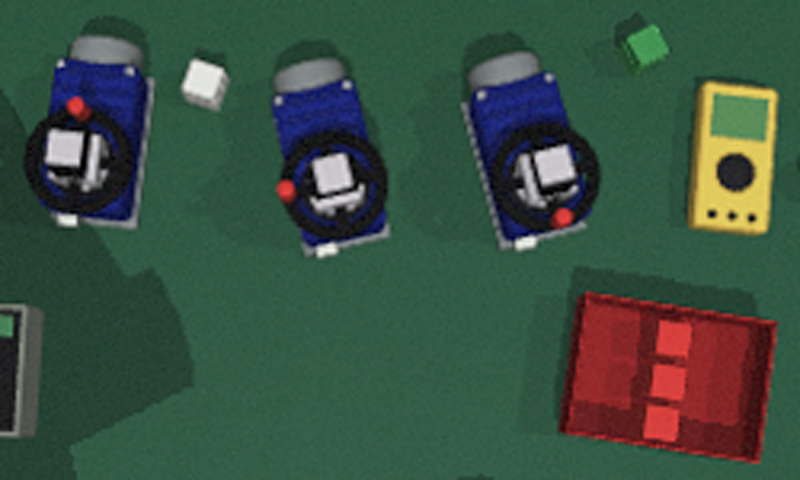

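View pics/s21c.png

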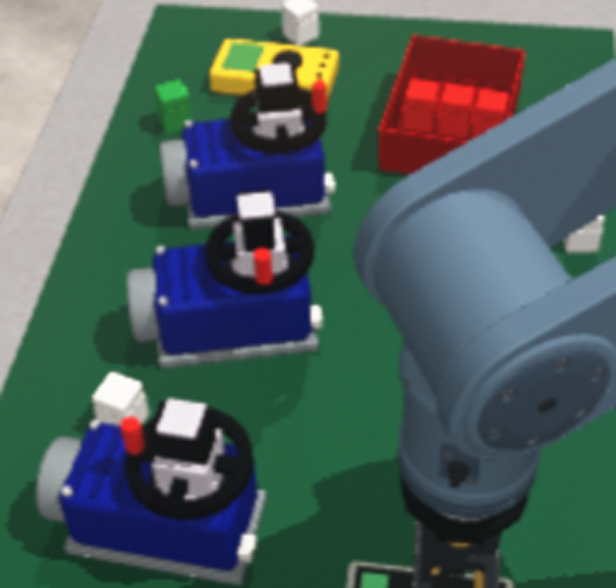

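```bash
python3 - <<'E'
from seg import *
t=pickle.load(open('top21.pkl','rb'));s=pickle.load(open('side21.pkl','rb'))
T=lambda U,V:[(U+.5)/3.2-.5+145,(V+.5)/3.2-.5+105]; S=lambda U,V:[(U+.5)/2.8-.5+140,(V+.5)/2.8-.5+95]
for n,a,b in [('A',(66,149),(184,418)),('B',(333,173),(256,206)),('C',(556,165),(275,75))]:
    p,e=tri(t,T(*a),s,S(*b));print(n,p.round(1),round(e,1))
E
```

```text
A [642.3 225.7 164.5] 0.1
B [626.2 -18.3 164.9] 0.8
C [ 639.7 -219.9  163. ] 2.1
```

Call:
{"fn": "send_rows", "kwargs": {
  "commands": [
    [0.2,0.035,-0.003,0,0,-0.003,-0.006],
    [0.2,0.068,-0.003,0,0,-0.003,-0.006],
    [0.2,0.068,-0.003,0,0,-0.003,-0.006],
    [-1,0.068,-0.003,0,0,-0.003,-0.006],
    [-1,0.068,-0.003,0,0,-0.003,-0.006],
    [-1,0.068,-0.003,0,0,-0.003,-0.006],
    [-1,0.068,-0.003,0,0,-0.003,-0.006],
    [-1,0.068,-0.003,0,0,-0.003,-0.006]
  ],
  "newtons": 30
}}

```text
t: 38.92
position: [434.8, 359.4, 92.4]
tcp_rot: [0.505, -0.494, -0.503, -0.498]
force: [-0.6, -2.1, 5.3]
finger_gap: 16.0
```

```bash
python3 st.py
```

```text
t 38.92 pos [434.8 359.4  92.4] jawyaw 91.0 down [ 0.007  0.002 -1.   ] j [ 0.48  0.33  1.75 -0.    1.06 -1.11] F [-0.6 -2.1  5.3] T [-0.27  0.07 -0.18] gap 16.0
```

Call:
{"fn": "send_rows", "kwargs": {
  "commands": [
    [-0.4,0,0,0,0,0,0],
    [-0.4,0.002,0.004,0.0005,0,0,0.006],
    [-0.4,0.003,0.004,0.0005,0,0,0.006],
    [-1,0.003,0.004,0.0005,0,0,0.006],
    [-1,0.003,0.004,0.0005,0,0,0.006],
    [-1,0.003,0.004,0.0005,0,0,0.006]
  ]
}}

```text
t: 39.67
position: [430.6, 359.4, 89.1]
tcp_rot: [-0.504, 0.495, 0.505, 0.496]
force: [-0.1, -3.3, -0.2]
finger_gap: 15.9
```

```bash
python3 st.py
```

```text
t 39.67 pos [430.6 359.4  89.1] jawyaw 90.9 down [-0.     0.002 -1.   ] j [ 0.48  0.33  1.75  0.    1.06 -1.11] F [-0.1 -3.3 -0.2] T [-0.32  0.08 -0.16] gap 15.9
```

Call:
{"fn": "send_rows", "kwargs": {
  "commands": [
    [-1,0,0,0,0.18,0,0],
    [-1,0,0,0,0.36,0,0],
    [-1,0,0,0,0.54,0,0],
    [-1,0,0,0,0.72,0,0],
    [-1,0,0,0,0.9,0,0],
    [-1,0,0,0,1.08,0,0],
    [-1,0,0,0,1.2,0,0],
    [-1,0,0,0,1.2,0,0]
  ]
}}

```text
t: 40.67
position: [431.0, 359.9, 89.1]
tcp_rot: [-0.136, 0.693, 0.137, 0.694]
force: [1.6, 1.7, -3.9]
finger_gap: 15.3
```

Call:
{"fn": "send_rows", "kwargs": {
  "commands": [
    [-1,0,0,0,0.06,0,0],
    [-1,0,0,0,0.06,0,0],
    [-1,0,0,0,0.06,0,0],
    [-1,0,0,0,0.06,0,0],
    [-1,0,0,0,0.06,0,0],
    [-1,0,0,0,0.06,0,0],
    [-1,0,0,0,0.06,0,0],
    [-1,0,0,0,0.06,0,0]
  ]
}}

```text
t: 41.68
position: [431.0, 360.0, 89.1]
tcp_rot: [-0.115, 0.697, 0.117, 0.698]
force: [0.3, 2.6, -2.1]
finger_gap: 15.9
```

```bash
python3 st.py
```

```text
t 41.67 pos [431.  360.   89.1] jawyaw 18.8 down [ 0.001  0.003 -1.   ] j [0.48 0.33 1.75 0.   1.05 0.15] F [ 0.3  2.6 -2.1] T [ 0.27 -0.12  0.43] gap 15.9
```

Held at the stop (torque rise 0.16→0.43 as before). Let go, rise, wait.

Call:
{"fn": "send_rows", "kwargs": {
  "commands": [
    [1,0,0,0,0,0,0],
    [1,0,0,0,0,0,0],
    [1,0,0,0,0,0,0],
    [1,0,0,0,0,0,0],
    [1,-0.06,0,0,0,0,0],
    [1,-0.12,0,0,0,0,0],
    [1,-0.14,0,0,0,0,0],
    [1,-0.14,0,0,0,0,0]
  ]
}}

```text
t: 42.68
position: [431.9, 360.3, 231.3]
tcp_rot: [-0.114, 0.696, 0.117, 0.7]
force: [0.2, -0.4, -0.7]
finger_gap: 88.2
```

Call:
{"fn": "send_rows", "kwargs": {
  "commands": [
    [1,0,0,0,0,0,0],
    [1,0,0,0,0,0,0],
    [1,0,0,0,0,0,0],
    [1,0,0,0,0,0,0],
    [1,0,0,0,0,0,0],
    [1,0,0,0,0,0,0],
    [1,0,0,0,0,0,0],
    [1,0,0,0,0,0,0]
  ]
}}

```text
t: 43.68
position: [431.9, 360.4, 231.3]
tcp_rot: [-0.114, 0.695, 0.117, 0.7]
force: [0.2, -0.4, -0.2]
finger_gap: 88.7
```

```bash
python3 st.py; python3 -c "
from h import *
for n in ['side','wrist','top']: cam(n,n+'22')
a=cv2.imread('pics/wrist22.png');b=cv2.imread('pics/top22.png');cv2.imwrite('pics/f22.png',cv2.resize(np.vstack([a,b]),(400,600)))"
```

```text
t 43.67 pos [431.9 360.4 231.3] jawyaw 18.8 down [ 0.005  0.005 -1.   ] j [0.48 0.15 1.65 0.   1.33 0.15] F [ 0.2 -0.4 -0.2] T [-0.07  0.02 -0.02] gap 88.7
```

View pics/f22.png

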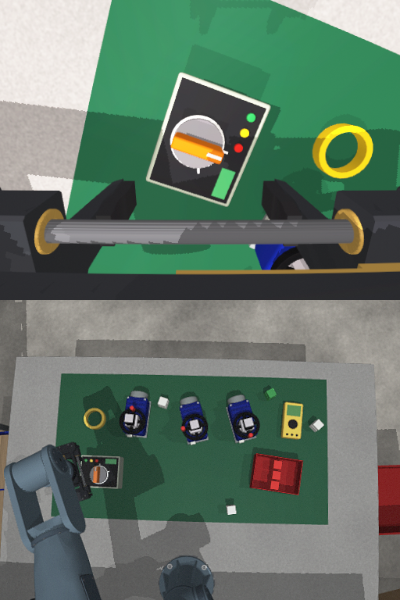

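View pics/side22.png

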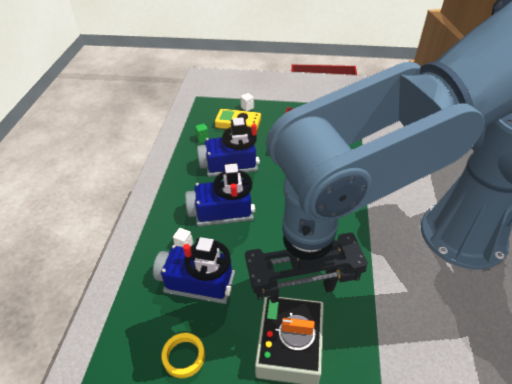

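```bash
python3 - <<'E'
from h import *
a=cv2.imread('pics/side0.png')[310:345,270:325].astype(int);b=cv2.imread('pics/side22.png')[310:345,270:325].astype(int)
for i in(a,b):
    m=(i[...,2]>150)&(i[...,1]>60)&(i[...,0]<90); v,u=np.where(m); print(len(u),u.mean().round(2),v.mean().round(2),np.round(cv2.minAreaRect(np.c_[u,v].astype(np.float32))[2],1))
print(manip.sign_off())
E
```

```text
303 27.36 14.88 71.1
409 27.73 16.03 76.0
the job is handed in; nothing more can be done
None
```

I did the whole job in order and handed it in at about 44 s of the 192 s allowed; it returned no verdict.

**What I did**
- I zeroed the tester by turning the switch to its stop, holding it about a second and letting it spring back.
- I put the three red caps in the red bin.
- I fitted the three handwheels, each on its own shaft, and pushed them until they met the collar with about 15–18 N.
- I ran the test with a second twist and hold of about a second. At the stop the twisting torque read 0.51 N m the first time and 0.43 N m the second.

**What the last checks showed**
- **Wheels:** from the top and side cameras, the tops of the grip bosses came out at 164.5, 164.9 and 163.0 mm. Fully home should read 165 mm. They stand over the shafts and look level.
- **Caps:** all three are visible in the bin.
- **Tape, meter and look-alikes:** I never touched them, and they look unmoved in the pictures.
- **Switch:** it lies along the tester again, as at the start. A rough colour check on the bar gave 76° against 71° at the start. The lighting mask differed between the two pictures, so I went by the wrist and side views.
- **Gripper:** it is open and about 115 mm above the switch, touching nothing.

**One disagreement:** the wrist camera put things about 3 mm further out in x than the top camera. I used the wrist measurements for fitting, and all three wheels slid on without jamming.

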